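Sort ball pots by weight and bring the magnifier over the good ones

ROBOT

A 6-joint arm with a two-finger parallel gripper is mounted at the origin on the work surface. World frame = base frame: x ahead of the robot, y to its left, z up, the work surface at z = 0. Lengths are in m, angles in rad, forces in N, time in s.
With the tool pointing down it reaches from about 0.3 to 0.775 m from the base axis. Payload 14.6 kg.
Tool frame: the origin (TCP) lies at the very end of the fingers, on their centre line; the grasp point (between the pads) lies 19 mm behind it (grip_point_offset is the distance from the TCP to the grasp point, in m); z points along the fingers, y is the direction in which the jaws open and shut (so a half turn about z gives the same grasp; the last joint's range is limited). The gripper opens to 94 mm and grips with 3 to 60 N. Pads are 16 mm wide; open, the fingers measure 119 mm over their backs; the gripper's body (75 mm by 177 mm) begins 78 mm behind the grasp point.
Start: joints at [1.088, 0.3, 1.521, -0, 1.321, -0.067], TCP at [0.222, 0.503, 0.205] pointing down, gripper open.
Joint ranges: [-3.03, 3.03], [-0.79, 2.21], [0.23, 2.52], [-1.04, 4.18], [0, 3.07], [-2.55, 2.55]. Speed limits (rad/s): [2.22, 2.22, 2.57, 3.14, 3.14, 3.14].

INTERFACE

Orientations are given as [roll, pitch, yaw] about the fixed x, y, z axes, in that order (R = Rz(yaw) Ry(pitch) Rx(roll)).
In Python, from bench import get_obs, get_image, calibration, hand_in, grip_point_offset gives the robot as it stands. The module is installed in compiled form; this text tells all that it offers.
- The arm moves only by the tool jog_arm, never from a script. Its argument "moves" is a list of rows, each an object of numbers: "x", "y", "z": the shift along the tool's x, y, z in m; "roll": the turn about the tool's z in degrees. In form: [{"x": .., "y": .., "z": .., "roll": ..}, ...]. A call has 1 to 12 rows; each row shifts and turns the commanded pose from where the row before left it, along the tool's axes as they then stand; what a row does not reach is not made up. A row lasts 1/12 s, in which the tool goes at most 41.7 mm and 7.16 degrees, less where a joint would pass 70% of its speed; a pose out of reach is approached as far as the arm can. A call with a gripper value outside its range is refused whole. "jaw" is the opening, from -1 (shut) to 1 (fully open), so that 0 is half open, set as the call begins (left out, the last holds). The fingers move at their own pace and stop on an object; "grip_force" is the grip in N (left out, the last holds). Time passes only in rows, so rows that do not move let the fingers close. It gives the time, the measured TCP pose, the force and the opening at its end, in the units of the state.
- get_obs(): the state, without advancing time (a new reading comes with each control period).
- get_image(name): name is "side" or "top"; returns (picture, depth): 420x560x3 uint8, red, green, blue; 420x560 float32, m along the optical axis (not along the pixel's ray), 0 where there is no reading.
- calibration(name): a dict with "intrinsics" (3x3 intrinsics, pixels), "k1" (the pictures are not rectified: a ray, as slopes to the right and down, at radius r is drawn at 1 + k1 r^2 times it, then the intrinsics apply), "R" (3x3) and "t" (3): a world point X has camera coordinates R X + t. Camera axes: x right, y down, z forward; pixel columns grow to the right and rows downward; lengths in m; the calibration is good to about 2 mm. A picture is of the moment at which its call begins. calibration takes no time and is no camera call.
- hand_in(): hands the job in, once; it reports no verdict.
The state is a dict: "t": time; "joints": joint angles; "joint_velocities": joint speeds; "joint_torque": joint torques, N m; "tcp_pos": TCP position; "tcp_rot": TCP orientation; "force": force on the tool from outside, world axes, zero at the start; "moment": the same for the moment, N m; "grip_width": finger opening in m.
Only numpy, scipy, OpenCV 4.12 (cv2) and the standard library are available. Lean on these libraries where they do the work, as an engineer would, in place of code of your own. Each camera call takes 0.05 s, during which the arm holds its last target.

TASK

The lidded pots of steel grinding balls scattered on the bench look alike, but some are well filled and others nearly used up. First swing the bench magnifier well clear of the steel inspection tray; then feel the weight of every pot, and stand those heavier than about 280 g upright side by side on the floor of the tray and the lighter ones upright side by side on the floor of the grey wash-up bin (for a pot within 45 g of that either will do). Last of all swing the magnifier back so that its lens is centred over the tray, whatever it holds, and leave the beaker and the other things on the bench where they are.

Things in the scene. Friction and masses are not known exactly. Their poses are not given: they have to be found in the camera images.
- pot_1: lidded round plastic pot, grey with a white lid, 56 mm in diameter and 42 mm high, standing upright; origin at the centre of its underside, z up. All pots look alike; each weighs between 85 and 490 g with what is left in it, which only lifting it tells. Not every pot is present
- pot_2: lidded round plastic pot, grey with a white lid, 56 mm in diameter and 42 mm high, standing upright; origin at the centre of its underside, z up. All pots look alike; each weighs between 85 and 490 g with what is left in it, which only lifting it tells. Not every pot is present
- pot_3: lidded round plastic pot, grey with a white lid, 56 mm in diameter and 42 mm high, standing upright; origin at the centre of its underside, z up. All pots look alike; each weighs between 85 and 490 g with what is left in it, which only lifting it tells. Not every pot is present
- pot_4: lidded round plastic pot, grey with a white lid, 56 mm in diameter and 42 mm high, standing upright; origin at the centre of its underside, z up. All pots look alike; each weighs between 85 and 490 g with what is left in it, which only lifting it tells. Not every pot is present
- pot_5: lidded round plastic pot, grey with a white lid, 56 mm in diameter and 42 mm high, standing upright; origin at the centre of its underside, z up. All pots look alike; each weighs between 85 and 490 g with what is left in it, which only lifting it tells. Not every pot is present
- pot_6: lidded round plastic pot, grey with a white lid, 56 mm in diameter and 42 mm high, standing upright; origin at the centre of its underside, z up. All pots look alike; each weighs between 85 and 490 g with what is left in it, which only lifting it tells. Not every pot is present
- pot_7: lidded round plastic pot, grey with a white lid, 56 mm in diameter and 42 mm high, standing upright; origin at the centre of its underside, z up. All pots look alike; each weighs between 85 and 490 g with what is left in it, which only lifting it tells. Not every pot is present
- tray: shallow steel inspection tray, fixed, 290 mm (its x) by 180 mm (its y), 14 mm high, walls and floor 4 mm thick; origin at the centre of its underside. It does not move during the job
- bin: grey plastic wash-up bin, open-topped, fixed, 290 mm (its x) by 180 mm (its y), 30 mm high, walls and floor 4 mm thick; origin at the centre of its underside
- magnifier (a joint): angle of the magnifier's stiff arm about its upright post (rad), from -0.5 to 2.0; it grows anticlockwise seen from above; the arm stays where it is left
- pivot (a point): point on the axis of the magnifier's upright post (24 mm thick, on a foot 110 mm across and 22 mm high), at the height of the lens, 170 mm above the bench
- lens (a point): centre of the round lens, 240 mm horizontally from the post's axis; the lens with its white rim is 134 mm across and lies 163 to 177 mm above the bench
- knob (a point): the magnifier's handle: a round upright grey knob 16 mm in diameter on the rim of the lens, on the side away from the post, 300 mm from the post's axis; it rises from 170 to 225 mm above the bench and this point lies at 205 mm on its axis
- beaker: small glass beaker among the pots, 52 mm across and 50 mm high; origin at the centre of its underside; to be left alone
- tip_box: purple box of pipette tips, 94 x 69 x 55 mm; origin at the centre of its underside; to be left alone
- tube_rack: flat green tube rack, 160 x 70 x 31 mm; origin at the centre of its underside; to be left alone
- wash_bottle: white bottle with a blue cap, 60 mm across and 140 mm high; origin at the centre of its underside; to be left alone

How it is judged:
On the way, in this order (a step that is already met when the one before it is completed fails the run):
1. the magnifier's lens is swung clear of the inspection tray (horizontal distance between lens and tray above 0.16 m), for 0.2 s.
2. with the magnifier still clear, every pot stands upright in its place: the heavy on the tray, the light in the bin (((x of pot_1 in the frame of tray between -0.12 and 0.12 m and y of pot_1 in the frame of tray between -0.065 and 0.065 m and z of pot_1 in the frame of tray below 0.014 m and angle between pot_1's own z axis and vertical below 0.15 rad and contact force between pot_1 and tray above 2.305 N) or (x of pot_1 in the frame of bin between -0.12 and 0.12 m and y of pot_1 in the frame of bin between -0.065 and 0.065 m and z of pot_1 in the frame of bin below 0.014 m and angle between pot_1's own z axis and vertical below 0.15 rad and contact force between pot_1 and bin below 3.188 N)) and ((x of pot_2 in the frame of tray between -0.12 and 0.12 m and y of pot_2 in the frame of tray between -0.065 and 0.065 m and z of pot_2 in the frame of tray below 0.014 m and angle between pot_2's own z axis and vertical below 0.15 rad and contact force between pot_2 and tray above 2.305 N) or (x of pot_2 in the frame of bin between -0.12 and 0.12 m and y of pot_2 in the frame of bin between -0.065 and 0.065 m and z of pot_2 in the frame of bin below 0.014 m and angle between pot_2's own z axis and vertical below 0.15 rad and contact force between pot_2 and bin below 3.188 N)) and ((x of pot_3 in the frame of tray between -0.12 and 0.12 m and y of pot_3 in the frame of tray between -0.065 and 0.065 m and z of pot_3 in the frame of tray below 0.014 m and angle between pot_3's own z axis and vertical below 0.15 rad and contact force between pot_3 and tray above 2.305 N) or (x of pot_3 in the frame of bin between -0.12 and 0.12 m and y of pot_3 in the frame of bin between -0.065 and 0.065 m and z of pot_3 in the frame of bin below 0.014 m and angle between pot_3's own z axis and vertical below 0.15 rad and contact force between pot_3 and bin below 3.188 N)) and ((x of pot_4 in the frame of tray between -0.12 and 0.12 m and y of pot_4 in the frame of tray between -0.065 and 0.065 m and z of pot_4 in the frame of tray below 0.014 m and angle between pot_4's own z axis and vertical below 0.15 rad and contact force between pot_4 and tray above 2.305 N) or (x of pot_4 in the frame of bin between -0.12 and 0.12 m and y of pot_4 in the frame of bin between -0.065 and 0.065 m and z of pot_4 in the frame of bin below 0.014 m and angle between pot_4's own z axis and vertical below 0.15 rad and contact force between pot_4 and bin below 3.188 N)) and ((x of pot_5 in the frame of tray between -0.12 and 0.12 m and y of pot_5 in the frame of tray between -0.065 and 0.065 m and z of pot_5 in the frame of tray below 0.014 m and angle between pot_5's own z axis and vertical below 0.15 rad and contact force between pot_5 and tray above 2.305 N) or (x of pot_5 in the frame of bin between -0.12 and 0.12 m and y of pot_5 in the frame of bin between -0.065 and 0.065 m and z of pot_5 in the frame of bin below 0.014 m and angle between pot_5's own z axis and vertical below 0.15 rad and contact force between pot_5 and bin below 3.188 N)) and ((x of pot_6 in the frame of tray between -0.12 and 0.12 m and y of pot_6 in the frame of tray between -0.065 and 0.065 m and z of pot_6 in the frame of tray below 0.014 m and angle between pot_6's own z axis and vertical below 0.15 rad and contact force between pot_6 and tray above 2.305 N) or (x of pot_6 in the frame of bin between -0.12 and 0.12 m and y of pot_6 in the frame of bin between -0.065 and 0.065 m and z of pot_6 in the frame of bin below 0.014 m and angle between pot_6's own z axis and vertical below 0.15 rad and contact force between pot_6 and bin below 3.188 N)) and ((x of pot_7 in the frame of tray between -0.12 and 0.12 m and y of pot_7 in the frame of tray between -0.065 and 0.065 m and z of pot_7 in the frame of tray below 0.014 m and angle between pot_7's own z axis and vertical below 0.15 rad and contact force between pot_7 and tray above 2.305 N) or (x of pot_7 in the frame of bin between -0.12 and 0.12 m and y of pot_7 in the frame of bin between -0.065 and 0.065 m and z of pot_7 in the frame of bin below 0.014 m and angle between pot_7's own z axis and vertical below 0.15 rad and contact force between pot_7 and bin below 3.188 N)) and horizontal distance between lens and tray above 0.16 m), for 0.2 s.
3. the magnifier's lens is back over the tray (horizontal distance between lens and tray below 0.03 m), for 0.2 s.
At the end, for the whole second after the job is handed in: every pot stands upright (within 0.15 rad) on the floor of the tray if it weighs over 325 g, of the bin if under 235 g, of either if between, all at rest, and the lens centre is within 30 mm horizontally of the tray's centre (((x of pot_1 in the frame of tray between -0.12 and 0.12 m and y of pot_1 in the frame of tray between -0.065 and 0.065 m and z of pot_1 in the frame of tray below 0.014 m and angle between pot_1's own z axis and vertical below 0.15 rad and contact force between pot_1 and tray above 2.305 N) or (x of pot_1 in the frame of bin between -0.12 and 0.12 m and y of pot_1 in the frame of bin between -0.065 and 0.065 m and z of pot_1 in the frame of bin below 0.014 m and angle between pot_1's own z axis and vertical below 0.15 rad and contact force between pot_1 and bin below 3.188 N)) and ((x of pot_2 in the frame of tray between -0.12 and 0.12 m and y of pot_2 in the frame of tray between -0.065 and 0.065 m and z of pot_2 in the frame of tray below 0.014 m and angle between pot_2's own z axis and vertical below 0.15 rad and contact force between pot_2 and tray above 2.305 N) or (x of pot_2 in the frame of bin between -0.12 and 0.12 m and y of pot_2 in the frame of bin between -0.065 and 0.065 m and z of pot_2 in the frame of bin below 0.014 m and angle between pot_2's own z axis and vertical below 0.15 rad and contact force between pot_2 and bin below 3.188 N)) and ((x of pot_3 in the frame of tray between -0.12 and 0.12 m and y of pot_3 in the frame of tray between -0.065 and 0.065 m and z of pot_3 in the frame of tray below 0.014 m and angle between pot_3's own z axis and vertical below 0.15 rad and contact force between pot_3 and tray above 2.305 N) or (x of pot_3 in the frame of bin between -0.12 and 0.12 m and y of pot_3 in the frame of bin between -0.065 and 0.065 m and z of pot_3 in the frame of bin below 0.014 m and angle between pot_3's own z axis and vertical below 0.15 rad and contact force between pot_3 and bin below 3.188 N)) and ((x of pot_4 in the frame of tray between -0.12 and 0.12 m and y of pot_4 in the frame of tray between -0.065 and 0.065 m and z of pot_4 in the frame of tray below 0.014 m and angle between pot_4's own z axis and vertical below 0.15 rad and contact force between pot_4 and tray above 2.305 N) or (x of pot_4 in the frame of bin between -0.12 and 0.12 m and y of pot_4 in the frame of bin between -0.065 and 0.065 m and z of pot_4 in the frame of bin below 0.014 m and angle between pot_4's own z axis and vertical below 0.15 rad and contact force between pot_4 and bin below 3.188 N)) and ((x of pot_5 in the frame of tray between -0.12 and 0.12 m and y of pot_5 in the frame of tray between -0.065 and 0.065 m and z of pot_5 in the frame of tray below 0.014 m and angle between pot_5's own z axis and vertical below 0.15 rad and contact force between pot_5 and tray above 2.305 N) or (x of pot_5 in the frame of bin between -0.12 and 0.12 m and y of pot_5 in the frame of bin between -0.065 and 0.065 m and z of pot_5 in the frame of bin below 0.014 m and angle between pot_5's own z axis and vertical below 0.15 rad and contact force between pot_5 and bin below 3.188 N)) and ((x of pot_6 in the frame of tray between -0.12 and 0.12 m and y of pot_6 in the frame of tray between -0.065 and 0.065 m and z of pot_6 in the frame of tray below 0.014 m and angle between pot_6's own z axis and vertical below 0.15 rad and contact force between pot_6 and tray above 2.305 N) or (x of pot_6 in the frame of bin between -0.12 and 0.12 m and y of pot_6 in the frame of bin between -0.065 and 0.065 m and z of pot_6 in the frame of bin below 0.014 m and angle between pot_6's own z axis and vertical below 0.15 rad and contact force between pot_6 and bin below 3.188 N)) and ((x of pot_7 in the frame of tray between -0.12 and 0.12 m and y of pot_7 in the frame of tray between -0.065 and 0.065 m and z of pot_7 in the frame of tray below 0.014 m and angle between pot_7's own z axis and vertical below 0.15 rad and contact force between pot_7 and tray above 2.305 N) or (x of pot_7 in the frame of bin between -0.12 and 0.12 m and y of pot_7 in the frame of bin between -0.065 and 0.065 m and z of pot_7 in the frame of bin below 0.014 m and angle between pot_7's own z axis and vertical below 0.15 rad and contact force between pot_7 and bin below 3.188 N)) and linear speed of each of pot_1, pot_2, pot_3, pot_4, pot_5, pot_6, pot_7 below 0.02 m/s and horizontal distance between lens and tray below 0.03 m and velocity of joint magnifier between -0.05 and 0.05 rad/s); the robot touches nothing.
It fails at once if the beaker, tip box, tube rack or bottle is pushed more than 50 mm (distance of any of beaker, tip_box, tube_rack, wash_bottle from where it was at the start of the episode above 0.05 m).
It fails at once if the beaker or bottle is knocked over (angle between any of beaker, wash_bottle's own z axis and vertical above 0.6 rad).
Of pot_1, pot_2, pot_3, pot_4, pot_5, pot_6, pot_7 only 4 to 6 are there at a start; the rules pass over those that are not, and their reading is None.
At some moment in a run one of pot_1, pot_2, pot_3, pot_4, pot_5, pot_6, pot_7 may be knocked a few centimetres aside while the robot is not near it.
Once in a run the grip may slacken for a moment while it holds something.
It also fails if it takes over 210 s, if anything falls off the work surface, if the arm or the gripper's body presses on something with over 40 N, if the wrist force passes 120 N, or if a joint passes its speed limit or range.

## Working session

There is one attempt and no reset: what is moved stays moved. The work goes in short steps, Python scripts to look and compute and a tool call to move; the robot and the scene stay as the last step left them, time stands still between calls to the robot, and variables do not carry over. Pictures are saved under pics/ and viewed, and the job is handed in when it is done.

Besides the shell and the picture viewer there is one more tool, called after "Call:" as name(argument=value, ...) on one line, values as JSON. jog_arm: Moves the arm, as the interface text tells. Its arguments: {"type":"object","properties":{"moves":{"type":"array"},"jaw":{"type":"number"},"grip_force":{"type":"number"}},"required":["moves"]}

```bash
mkdir -p pics; cat > h.py <<'E'
from bench import get_obs,get_image,calibration
import numpy as np,cv2
def snap(n,f):
    im,d=get_image(n); cv2.imwrite('pics/'+f+'.png',cv2.cvtColor(im,cv2.COLOR_RGB2BGR)); np.save('pics/'+f+'.npy',d); return im,d
def ray(n,u,v):
    c=calibration(n);K=np.array(c['intrinsics']);R=np.array(c['R']);t=np.array(c['t'])
    p=cv2.undistortPoints(np.array([[[u,v]]],float),K,np.array([c['k1'],0,0,0,0.]))[0,0]
    return -R.T@t, R.T@np.array([p[0],p[1],1.]),R,t
def onz(n,u,v,z):
    o,d,_,_=ray(n,u,v); return o+d*(z-o[2])/d[2]
def dep(n,u,v,D):
    o,d,_,_=ray(n,u,v); return o+d*D[int(round(v)),int(round(u))]
def proj(n,X):
    c=calibration(n);K=np.array(c['intrinsics']);R=np.array(c['R']);t=np.array(c['t'])
    p,_=cv2.projectPoints(np.array([X],float),cv2.Rodrigues(R)[0],t,K,np.array([c['k1'],0,0,0,0.])); return p[0,0]
E
python3 - <<'E'
from h import *
o=get_obs();print(o)
snap('top','t0');snap('side','s0')
for n in('top','side'):
    c=calibration(n);print(n,c, -np.array(c['R']).T@np.array(c['t']))
E
```

```text
{'t': 0.0, 'joints': array([ 1.08837666e+00,  3.00441836e-01,  1.52157849e+00,  3.85824731e-06,
        1.32070762e+00, -6.66215246e-02]), 'joint_velocities': array([ 6.05460628e-05, -5.77111169e-04,  4.70679025e-04, -1.95057380e-03,
       -4.14899070e-04, -2.34236895e-03]), 'joint_torque': array([ 9.89404543e-04, -5.31797469e+01, -3.52739453e+01,  7.08928448e-02,
        2.43160373e-02, -1.15025359e-04]), 'tcp_pos': array([0.22204613, 0.50289723, 0.20490348]), 'tcp_rot': array([-3.14046013e+00, -7.93080188e-05,  2.72579351e+00]), 'force': array([-0.03200173, -0.01656152, -0.37597549]), 'moment': array([-0.0295098 ,  0.01171262,  0.05365458]), 'grip_width': 0.09385803823311788}
top {'intrinsics': array([[520.37533758,   0.        , 273.5914721 ],
       [  0.        , 520.37533758, 216.6115283 ],
       [  0.        ,   0.        ,   1.        ]]), 'k1': -0.023419540351682883, 'R': array([[ 0.02495808, -0.99968782,  0.00116378],
       [-0.97518166, -0.02460241, -0.22003511],
       [ 0.21999505,  0.00435676, -0.97549126]]), 't': array([0.02176037, 0.61530645, 1.60855113])} [0.24561918 0.02988354 1.70449127]
side {'intrinsics': array([[501.1814661 ,   0.        , 275.15815345],
       [  0.        , 501.1814661 , 210.16212975],
       [  0.        ,   0.        ,   1.        ]]), 'k1': -0.18504357051370574, 'R': array([[ 0.99677583, -0.0783972 ,  0.01708274],
       [-0.04219929, -0.69329994, -0.71941254],
       [ 0.06824339,  0.71637216, -0.69437293]]), 't': array([-0.5853159 ,  0.14379965,  1.23883423])} [ 0.50495474 -0.83365719  0.97366303]
```

View pics/t0.png

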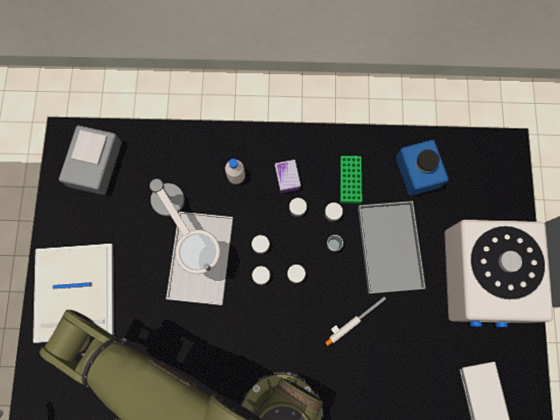

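View pics/s0.png

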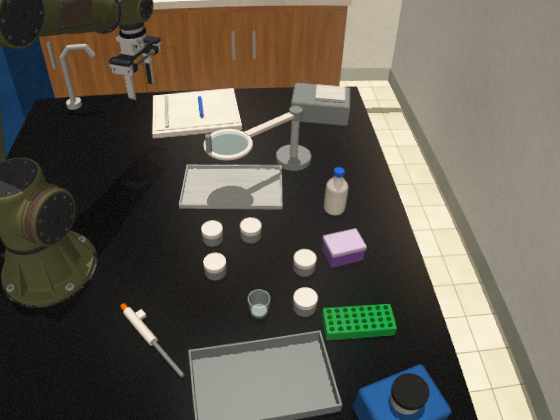

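The top view shows five pots, at pixels (298,207), (334,212), (260,244), (261,275) and (297,273). The beaker is at (335,243), the tray at (200,258) with the lens over it, and the bin at (392,247). The knob is at about (208,268). The side view also shows five pots.

```bash
cat >> h.py <<'E'
def pots(im,n='top'):
    # white lids
    hsv=cv2.cvtColor(im,cv2.COLOR_RGB2HSV)
    m=((hsv[...,2]>190)&(hsv[...,1]<45)).astype(np.uint8)
    k,l,st,ce=cv2.connectedComponentsWithStats(m)
    out=[]
    for i in range(1,k):
        x,y,w,h,a=st[i]
        if 120<a<600 and w<32 and h<32:
            ys,xs=np.where(l==i)
            cs,_=cv2.findContours((l==i).astype(np.uint8),cv2.RETR_EXTERNAL,cv2.CHAIN_APPROX_NONE)
            (u,v),r=cv2.minEnclosingCircle(cs[0])
            P=onz(n,ce[i][0],ce[i][1],.042)
            out.append((P[0],P[1],a,w,h,ce[i][0],ce[i][1]))
    return out
E
python3 - <<'E'
from h import *
np.set_printoptions(precision=4,suppress=True)
for n,f in(('top','t0'),('side','s0')):
    im=cv2.cvtColor(cv2.imread(f'pics/{f}.png'),cv2.COLOR_BGR2RGB);D=np.load(f'pics/{f}.npy')
    for p in pots(im,n):
        print(n,np.round(p,4), 'depth pt',dep(n,p[5],p[6],D))
im=cv2.imread('pics/t0.png');D=np.load('pics/t0.npy')
cv2.imwrite('pics/crop.png',cv2.resize(im[160:320,120:280],(800,800),interpolation=cv2.INTER_CUBIC)[:600])
cv2.imwrite('pics/crop2.png',cv2.resize(im[180:310,310:440],(600,600),interpolation=cv2.INTER_CUBIC))
s=cv2.imread('pics/s0.png')
cv2.imwrite('pics/crop3.png',cv2.resize(s[90:220,170:330],(800,600*130*5//650),interpolation=cv2.INTER_CUBIC)[:600])
E
```

```text
top [  0.7593  -0.0115 372.      22.      29.     289.2742 176.3898] depth pt [ 0.7522 -0.011   0.065 ]
top [  0.659   -0.0404 210.      16.      16.     297.4952 205.7952] depth pt [ 0.6588 -0.0404  0.0427]
top [  0.6459  -0.1589 212.      16.      16.     333.4811 210.5519] depth pt [ 0.646  -0.1589  0.0416]
top [  0.5304   0.0793 220.      17.      16.     259.9182 243.4545] depth pt [0.5303 0.0793 0.0427]
top [  0.4375  -0.0382 226.      17.      17.     295.7788 273.0088] depth pt [ 0.4371 -0.0381  0.0453]
top [  0.4291   0.0746 226.      17.      17.     260.4248 274.7566] depth pt [0.4296 0.0747 0.037 ]
top [  0.2659  -0.1899 234.      30.      25.     343.3761 328.9658] depth pt [ 0.2661 -0.1925  0.0227]
side [  0.846    0.7328 401.      31.      19.     330.6983  91.4414] depth pt [0.8299 0.6587 0.0861]
side [  0.9689   0.7478 273.      30.      19.     362.8901  88.9487] depth pt [ 1.3545  2.0617 -0.7321]
side [  0.9745   0.5309 172.      18.      14.     378.1395 121.9651] depth pt [ 1.3713  1.6838 -0.7451]
side [  1.0372   0.5172 121.      20.      14.     397.1322 123.99
[... 1429 characters left out ...]
27.      27.     426.7765 243.2279] depth pt [ 1.3798  0.6821 -0.7578]
side [  0.6554  -0.043  301.      22.      18.     304.6113 257.4585] depth pt [ 0.6557 -0.0413  0.04  ]
side [  0.4346  -0.0408 310.      23.      18.     214.0806 261.0806] depth pt [ 0.4346 -0.0403  0.0414]
side [  0.9756  -0.1089 493.      27.      29.     437.1217 270.6126] depth pt [ 1.377   0.5092 -0.7527]
side [  0.9755  -0.2017 590.      30.      31.     448.5102 301.3475] depth pt [ 1.3764  0.3366 -0.7517]
side [  0.6427  -0.1609 359.      23.      19.     305.1922 296.7994] depth pt [ 0.643  -0.1596  0.0402]
side [  0.9762  -0.465  593.      30.      30.     485.1383 405.2715] depth pt [ 1.381  -0.1483 -0.7585]
```

View pics/crop.png

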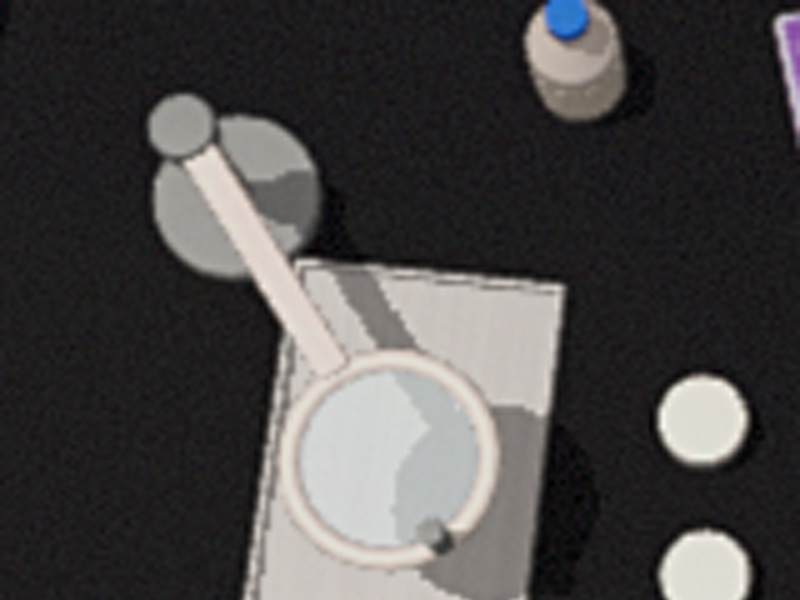

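View pics/crop2.png

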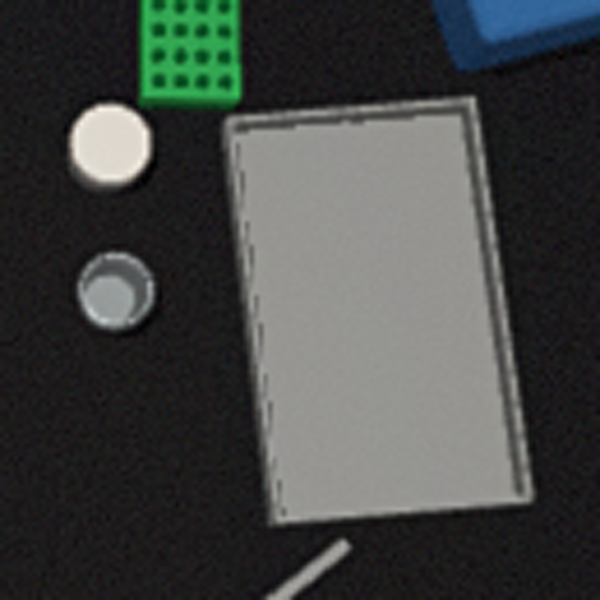

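View pics/crop3.png

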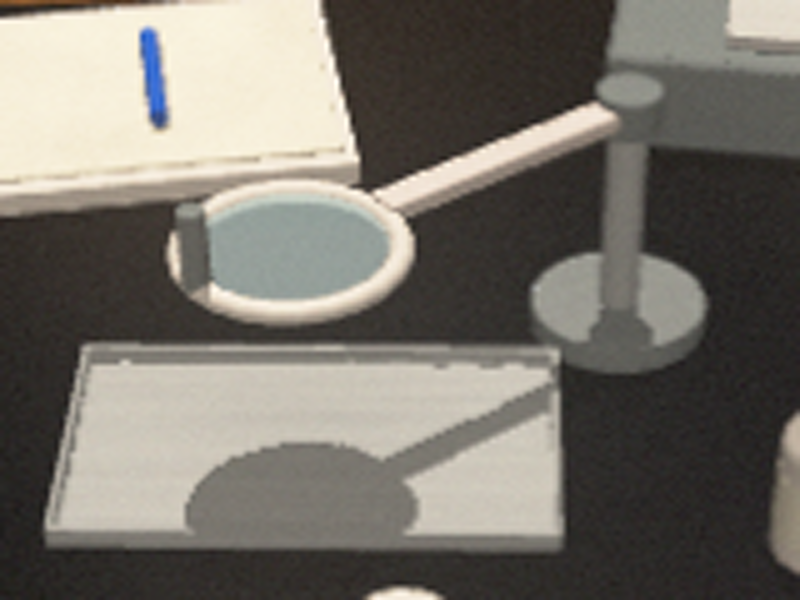

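```bash
python3 - <<'E'
from h import *
np.set_printoptions(precision=4,suppress=True)
print('foot',onz('top',167.2,199,.022),onz('side',293.6,154.6,.022))
print('post top',onz('top',156.4,185.4,.19))
print('lens',onz('top',197.9,251.8,.177),onz('side',170+292/5,90+252/4.615,.175))
print('knob',onz('top',206.4,265.6,.225),onz('side',170+191/5,90+209/4.615,.225))
print('beaker',onz('top',335.2,243,.03), onz('top',310+115/4.615,180+288/4.615,.05),onz('side',259,297,.05))
for n,f,seeds in(('top','t0',[('tray',(185,290)),('bin',(392,247))]),('side','s0',[('tray',(200,175)),('bin',(260,385))])):
    im=cv2.imread(f'pics/{f}.png')
    for nm,(u,v) in seeds:
        g=im.min(2); m=(g>70).astype(np.uint8)
        win=np.zeros_like(m); w=(60,60) if n=='top' else (90,50)
        mm=np.zeros((422,562),np.uint8)
        b={('top','tray'):(160,205,240,310),('top','bin'):(352,195,430,300),('side','tray'):(175,160,288,212),('side','bin'):(185,330,342,420)}[n,nm]
        win[b[1]:b[3],b[0]:b[2]]=1
        m=m&win
        k,l,st,ce=cv2.connectedComponentsWithStats(m); i=1+np.argmax(st[1:,4]); 
        c,_=cv2.findContours((l==i).astype(np.uint8),0,1)
        h=cv2.convexHull(max(c,key=cv2.contourArea)); a=cv2.approxPolyDP(h,4,True)[:,0]
        z=.014 if nm=='tray' else .03
        P=np.array([onz(n,*p,z) for p in a]); print(n,nm,a.tolist());print(P[:,:2], P[:,:2].mean(0))
E
```

```text
foot [0.6764 0.3944 0.022 ] [0.6751 0.3921 0.022 ]
post top [0.6751 0.3938 0.19  ]
lens [0.4775 0.2584 0.177 ] [0.4789 0.2484 0.175 ]
knob [0.4311 0.2247 0.225 ] [0.4291 0.2241 0.225 ]
beaker [ 0.5401 -0.1658  0.03  ] [ 0.5385 -0.1626  0.05  ] [ 0.5371 -0.1602  0.05  ]
top tray [[160, 205], [232, 217], [222, 304], [166, 299]]
[[0.6571 0.4188]
 [0.622  0.1758]
 [0.3351 0.1959]
 [0.3463 0.3769]] [0.4901 0.2919]
top bin [[412, 201], [425, 287], [368, 293], [358, 207]]
[[ 0.6881 -0.4218]
 [ 0.404  -0.4542]
 [ 0.3805 -0.2707]
 [ 0.663  -0.2416]] [ 0.5339 -0.3471]
side tray [[287, 160], [280, 209], [179, 207], [187, 164]]
[[0.6532 0.3764]
 [0.613  0.1602]
 [0.3332 0.1853]
 [0.346  0.3755]] [0.4863 0.2743]
side bin [[320, 330], [341, 401], [339, 410], [293, 419], [195, 419], [189, 349]]
[[ 0.6664 -0.2444]
 [ 0.6859 -0.4146]
 [ 0.6789 -0.4334]
 [ 0.5865 -0.4445]
 [ 0.3964 -0.4331]
 [ 0.3807 -0.2742]] [ 0.5658 -0.374 ]
```

Call:
jog_arm(moves=[{"z":-0.02,"roll":-5.95},{"z":-0.02,"roll":-5.95},{"z":-0.02,"roll":-5.95},{"roll":-5.95},{},{}], jaw=-0.1, grip_force=8)

```text
schema error: expected keys x, y, z, roll
```

Call:
jog_arm(moves=[{"x":0,"y":0,"z":-0.02,"roll":-5.95},{"x":0,"y":0,"z":-0.02,"roll":-5.95},{"x":0,"y":0,"z":-0.02,"roll":-5.95},{"x":0,"y":0,"z":0,"roll":-5.95},{"x":0,"y":0,"z":0,"roll":0},{"x":0,"y":0,"z":0,"roll":0}], jaw=-0.1, grip_force=8)

```text
t: 0.6
tcp_pos: [0.222, 0.5029, 0.2648]
tcp_rot: [-3.141, -0.0, 3.138]
force: [0.6, -0.0, -0.6]
grip_width: 0.0572
```

Call:
jog_arm(moves=[{"x":-0.02,"y":-0.027,"z":0,"roll":0},{"x":-0.02,"y":-0.027,"z":0,"roll":0},{"x":-0.02,"y":-0.027,"z":0,"roll":0},{"x":-0.02,"y":-0.027,"z":0,"roll":0},{"x":-0.02,"y":-0.027,"z":0,"roll":0},{"x":-0.02,"y":-0.027,"z":0,"roll":0},{"x":-0.02,"y":-0.027,"z":0,"roll":0},{"x":-0.02,"y":-0.027,"z":0,"roll":0},{"x":-0.02,"y":-0.027,"z":0,"roll":0},{"x":-0.02,"y":-0.027,"z":0,"roll":0},{"x":-0.008,"y":-0.008,"z":0,"roll":0},{"x":0,"y":0,"z":0,"roll":0}])

```text
t: 1.6
tcp_pos: [0.431, 0.2234, 0.2645]
tcp_rot: [-3.141, -0.001, 3.135]
force: [0.0, 1.0, -0.2]
grip_width: 0.042
```

```bash
python3 - <<'E'
from h import *
snap('side','s1');print(get_obs()['tcp_pos'])
s=cv2.imread('pics/s1.png')
cv2.imwrite('pics/s1c.png',cv2.resize(s[60:200,130:330],(800,560),interpolation=cv2.INTER_CUBIC))
E
```

```text
[0.43013185 0.2246018  0.26469069]
```

View pics/s1c.png

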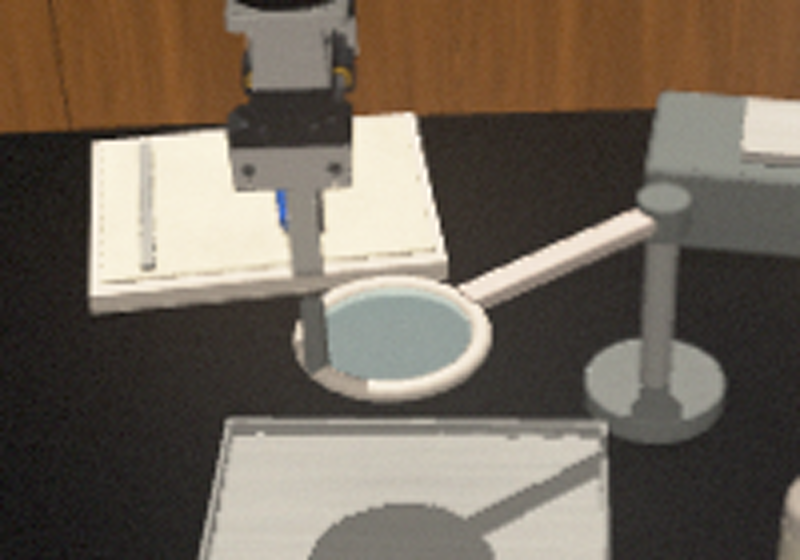

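The near finger is above the knob line in this view, and the measured x and y agree with the knob. I'm descending to TCP z 0.19 and then closing.

Call:
jog_arm(moves=[{"x":0,"y":0,"z":0.015,"roll":0},{"x":0,"y":0,"z":0.015,"roll":0},{"x":0,"y":0,"z":0.015,"roll":0},{"x":0,"y":0,"z":0.015,"roll":0},{"x":0,"y":0,"z":0.014,"roll":0},{"x":0,"y":0,"z":0,"roll":0},{"x":0,"y":0,"z":0,"roll":0}])

```text
t: 2.23
tcp_pos: [0.4292, 0.226, 0.1912]
tcp_rot: [-3.141, -0.001, 3.142]
force: [0.4, 0.0, 0.5]
grip_width: 0.0423
```

Call:
jog_arm(moves=[{"x":0,"y":0,"z":0,"roll":0},{"x":0,"y":0,"z":0,"roll":0},{"x":0,"y":0,"z":0,"roll":0},{"x":0,"y":0,"z":0,"roll":0},{"x":0,"y":0,"z":0,"roll":0},{"x":0,"y":0,"z":0,"roll":0},{"x":0,"y":0,"z":0,"roll":0},{"x":0,"y":0,"z":0,"roll":0}], jaw=-1, grip_force=8)

```text
t: 2.9
tcp_pos: [0.4304, 0.2253, 0.1919]
tcp_rot: [3.141, 0.001, 3.141]
force: [2.5, 4.7, 4.9]
grip_width: 0.016
```

Call:
jog_arm(moves=[{"x":0.0073,"y":0.0115,"z":0,"roll":0},{"x":0.0071,"y":0.0116,"z":0,"roll":0},{"x":0.0062,"y":0.0121,"z":0,"roll":0},{"x":0.006,"y":0.0122,"z":0,"roll":0},{"x":0.0051,"y":0.0126,"z":0,"roll":0},{"x":0.0049,"y":0.0127,"z":0,"roll":0},{"x":0.0039,"y":0.013,"z":0,"roll":0},{"x":0.0037,"y":0.0131,"z":0,"roll":0},{"x":0.0027,"y":0.0133,"z":0,"roll":0},{"x":0.0025,"y":0.0134,"z":0,"roll":0},{"x":0.0015,"y":0.0135,"z":0,"roll":0},{"x":0.0013,"y":0.0136,"z":0,"roll":0}])

```text
t: 3.9
tcp_pos: [0.3774, 0.3782, 0.1912]
tcp_rot: [-3.141, -0.001, 3.141]
force: [-1.7, -2.6, 2.2]
grip_width: 0.0158
```

Call:
jog_arm(moves=[{"x":0.0003,"y":0.0136,"z":0,"roll":0},{"x":0.0,"y":0.0136,"z":0,"roll":0},{"x":-0.001,"y":0.0136,"z":0,"roll":0},{"x":-0.0011,"y":0.0135,"z":0,"roll":0},{"x":-0.0022,"y":0.0134,"z":0,"roll":0},{"x":-0.0024,"y":0.0134,"z":0,"roll":0},{"x":-0.0034,"y":0.0132,"z":0,"roll":0},{"x":-0.0036,"y":0.0131,"z":0,"roll":0},{"x":-0.0046,"y":0.0128,"z":0,"roll":0},{"x":-0.0047,"y":0.0127,"z":0,"roll":0},{"x":-0.0057,"y":0.0124,"z":0,"roll":0},{"x":-0.0059,"y":0.0122,"z":0,"roll":0}])

```text
t: 4.9
tcp_pos: [0.4121, 0.5357, 0.1908]
tcp_rot: [-3.14, -0.001, 3.141]
force: [-9.2, -14.4, 2.3]
grip_width: 0.0203
```

```bash
python3 - <<'E'
from h import *
snap('side','s2');o=get_obs();print(o['tcp_pos'],o['force'],o['grip_width'])
E
```

```text
[0.4126206  0.53625567 0.19039655] [ -1.24691295 -14.65583867  11.29603573] 0.021409182836111956
```

View pics/s2.png

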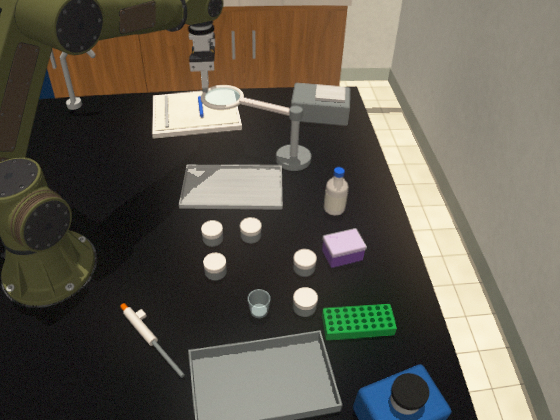

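The lens is now at about (222,97), beyond the tray. The jaw width has grown to 21 mm with 14 N against the motion, so the joint has probably reached its stop. I'm opening and lifting to measure.

Call:
jog_arm(moves=[{"x":0,"y":0,"z":0,"roll":0},{"x":0,"y":0,"z":0,"roll":0},{"x":0,"y":0,"z":0,"roll":0},{"x":0,"y":0,"z":0,"roll":0},{"x":0,"y":0,"z":-0.01,"roll":0},{"x":0,"y":0,"z":-0.02,"roll":0},{"x":0,"y":0,"z":-0.03,"roll":0},{"x":0,"y":0,"z":-0.03,"roll":0},{"x":0,"y":0,"z":0,"roll":0}], jaw=-0.2)

```text
t: 5.7
tcp_pos: [0.4129, 0.536, 0.2893]
tcp_rot: [3.134, 0.006, 3.141]
force: [-1.0, 0.1, 0.3]
grip_width: 0.0378
```

```bash
python3 - <<'E'
from h import *
snap('side','s3');snap('top','t3');o=get_obs();print(o['tcp_pos'],o['force'],o['grip_width'])
s=cv2.imread('pics/s3.png')
cv2.imwrite('pics/s3c.png',cv2.resize(s[60:200,130:330],(800,560),interpolation=cv2.INTER_CUBIC))
E
```

```text
[0.41239509 0.53530726 0.28338182] [-0.4005467  -0.16361718 -1.85652022] 0.03761672888576033
```

View pics/s3c.png

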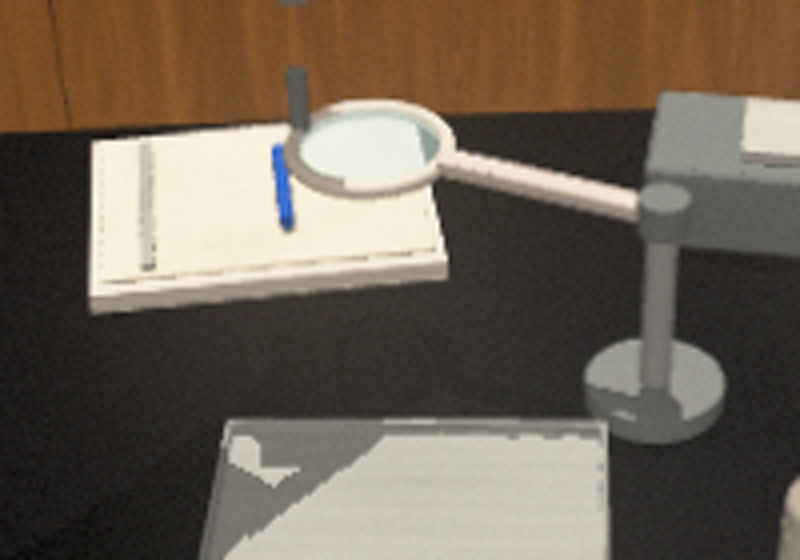

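View pics/t3.png

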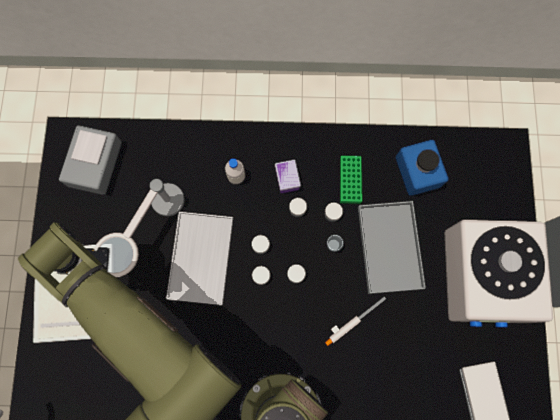

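The magnifier now points left in the top view, with the lens at about (115,256), clear of the tray. I'm checking the numbers and the tray corners.

```bash
python3 - <<'E'
from h import *
np.set_printoptions(precision=4,suppress=True)
print('lens',onz('side',222.3,97,.175),'knob',onz('side',204,77.7,.225))
im=cv2.imread('pics/t3.png')
cv2.imwrite('pics/t3a.png',cv2.resize(im[200:310,155:245],(490,600),interpolation=cv2.INTER_CUBIC))
m=(im.min(2)>60).astype(np.uint8)
for nm,b,z in(('tray',(164,208,240,308),.014),('bin',(352,195,432,300),.03)):
    w=np.zeros_like(m);w[b[1]:b[3],b[0]:b[2]]=1
    c,_=cv2.findContours(m&w,0,1);c=max(c,key=cv2.contourArea)
    P=np.array([onz('top',*p[0],z)[:2] for p in cv2.convexHull(c)]).astype(np.float32)
    print(nm,cv2.minAreaRect(P))
print('rack corner',[onz('top',*p,.031) for p in ((340,156),(362,156),(341,203),(363,201))])
print([np.round(p[:2],4) for p in pots(cv2.cvtColor(im,4))])
E
```

```text
lens [0.4622 0.4926 0.175 ] knob [0.4092 0.526  0.225 ]
tray ((0.49173370003700256, 0.2996218502521515), (0.23331621289253235, 0.3046894073486328), 85.60445404052734)
bin ((0.5348644256591797, -0.3473915159702301), (0.2937172055244446, 0.18637457489967346), 6.172518253326416)
rack corner [array([ 0.8392, -0.1824,  0.031 ]), array([ 0.8411, -0.257 ,  0.031 ]), array([ 0.675 , -0.1851,  0.031 ]), array([ 0.6837, -0.2583,  0.031 ])]
[array([ 0.7591, -0.0114]), array([ 0.659 , -0.0404]), array([ 0.6459, -0.1589]), array([0.5304, 0.0793]), array([ 0.4376, -0.0383]), array([0.4293, 0.0745]), array([0.3658, 0.3343]), array([ 0.2661, -0.1902])]
```

Call:
jog_arm(moves=[{"x":0,"y":-0.03,"z":0,"roll":0},{"x":0,"y":-0.035,"z":0,"roll":0},{"x":0,"y":-0.035,"z":0,"roll":0},{"x":0,"y":-0.035,"z":0,"roll":0},{"x":0,"y":-0.035,"z":0,"roll":0},{"x":0,"y":-0.035,"z":0,"roll":0},{"x":0,"y":-0.035,"z":0,"roll":0},{"x":0,"y":-0.035,"z":0,"roll":0},{"x":0,"y":-0.035,"z":0,"roll":0},{"x":0,"y":-0.035,"z":0,"roll":0},{"x":0,"y":-0.035,"z":0,"roll":0},{"x":0,"y":-0.035,"z":0,"roll":0}], jaw=0.7)

```text
t: 6.8
tcp_pos: [0.4112, 0.1185, 0.2807]
tcp_rot: [-3.141, -0.001, 3.141]
force: [0.1, 0.2, 0.1]
grip_width: 0.0797
```

Call:
jog_arm(moves=[{"x":-0.008,"y":-0.023,"z":0.02,"roll":0},{"x":-0.008,"y":-0.023,"z":0.02,"roll":0},{"x":0,"y":0,"z":0.03,"roll":0},{"x":0,"y":0,"z":0.03,"roll":0},{"x":0,"y":0,"z":0.03,"roll":0},{"x":0,"y":0,"z":0.03,"roll":0},{"x":0,"y":0,"z":0.02,"roll":0},{"x":0,"y":0,"z":0,"roll":0},{"x":0,"y":0,"z":0,"roll":0}])

```text
t: 7.55
tcp_pos: [0.4274, 0.0741, 0.1011]
tcp_rot: [-3.141, -0.002, 3.141]
force: [0.6, 1.0, 0.2]
grip_width: 0.0798
```

```bash
python3 - <<'E'
from h import *
snap('side','s4');o=get_obs();print(o['tcp_pos'],o['force'],o['grip_width'],o['joint_torque'])
print(pots(cv2.cvtColor(cv2.imread('pics/s4.png'),4),'side')[-8:])
E
```

```text
[0.42818861 0.07417525 0.10213733] [-0.08703551 -0.25553302 -0.08180441] 0.08002034384197602 [-4.26816742e-02 -3.82095122e+01 -2.85118765e+01 -8.29150347e-03
 -2.53630086e-02  4.46561935e-04]
[(np.float64(0.9755537043178073), np.float64(0.074709499632295), np.int32(389), np.int32(25), np.int32(23), np.float64(416.91002570694087), np.float64(217.81491002570695)), (np.float64(1.0369875844553316), np.float64(0.07493295743684292), np.int32(506), np.int32(31), np.int32(23), np.float64(438.2371541501976), np.float64(216.7391304347826)), (np.float64(0.527659115643272), np.float64(0.07604041609373902), np.int32(251), np.int32(21), np.int32(15), np.float64(250.27091633466136), np.float64(225.03187250996015)), (np.float64(0.9756280192556845), np.float64(-0.018050281050689954), np.int32(461), np.int32(27), np.int32(27), np.float64(426.75704989154013), np.float64(243.23427331887203)), (np.float64(0.6552521879949781), np.float64(-0.04307774056244318), np.int32(302), np.int32(22), np.int32(18), np.float64(304.5496688741722), np.float64(257.4867549668874)), (np.float64(0.9755343246157291), np.float64(-0.10949814164795357), np.int32(503), np.int32(27), np.int32(29), np.float64(437.17693836978134), np.float64(270.79324055666007)), (np.float64(0.9755824732799454), np.float64(-0.20147112593959815), np.int32(599), np.int32(30), np.int32(31), np.float64(448.5091819699499), np.float64(301.2520868113522)), (np.float64(0.642631502525931), np.float64(-0.16092196862951547), np.int32(360), np.int32(23), np.int32(19), np.float64(305.1638888888889), np.float64(296.81111111111113))]
```

View pics/s4.png

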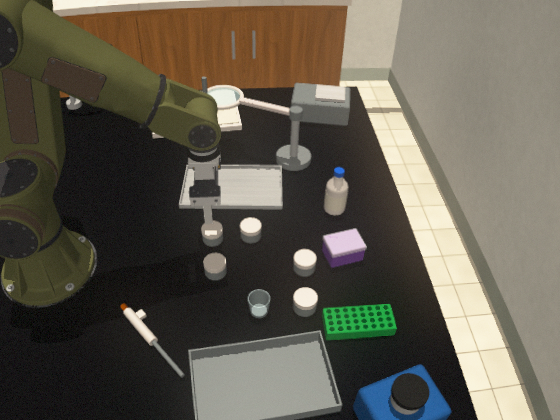

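The gripper is lined up over pot E at (212,233). I'm going down and gripping.

Call:
jog_arm(moves=[{"x":0,"y":0,"z":0.025,"roll":0},{"x":0,"y":0,"z":0.025,"roll":0},{"x":0,"y":0,"z":0.02,"roll":0},{"x":0,"y":0,"z":0.02,"roll":0},{"x":0,"y":0,"z":0,"roll":0},{"x":0,"y":0,"z":0,"roll":0}])

```text
t: 8.1
tcp_pos: [0.4285, 0.0742, 0.0125]
tcp_rot: [3.142, 0.0, 3.141]
force: [0.4, 1.4, 0.8]
grip_width: 0.0802
```

Call:
jog_arm(moves=[{"x":0,"y":0,"z":0,"roll":0},{"x":0,"y":0,"z":0,"roll":0},{"x":0,"y":0,"z":0,"roll":0},{"x":0,"y":0,"z":0,"roll":0},{"x":0,"y":0,"z":0,"roll":0},{"x":0,"y":0,"z":0,"roll":0},{"x":0,"y":0,"z":0,"roll":0}], jaw=-1, grip_force=30)

```text
t: 8.68
tcp_pos: [0.4286, 0.0743, 0.0123]
tcp_rot: [3.141, 0.001, 3.141]
force: [-1.3, 0.2, 8.6]
grip_width: 0.0559
```

Call:
jog_arm(moves=[{"x":0,"y":0,"z":-0.01,"roll":0},{"x":0,"y":0,"z":-0.015,"roll":0},{"x":0,"y":0,"z":-0.02,"roll":0},{"x":0,"y":0,"z":-0.02,"roll":0},{"x":0,"y":0,"z":-0.015,"roll":0},{"x":0,"y":0,"z":-0.01,"roll":0},{"x":0,"y":0,"z":0,"roll":0},{"x":0,"y":0,"z":0,"roll":0},{"x":0,"y":0,"z":0,"roll":0},{"x":0,"y":0,"z":0,"roll":0},{"x":0,"y":0,"z":0,"roll":0}])

```text
t: 9.6
tcp_pos: [0.4277, 0.0741, 0.1007]
tcp_rot: [-3.141, -0.002, 3.141]
force: [-0.2, -1.1, -3.2]
grip_width: 0.0556
```

```bash
cat >> h.py <<'E'
def weigh(n=5):
    F=[]
    for i in range(n):
        o=get_obs();F.append(o['force']);get_image('side')
    F=np.array(F);print('t',o['t'],'tcp',np.round(o['tcp_pos'],4),'w',round(o['grip_width'],4),'Fmean',F.mean(0).round(2),'sd',F.std(0).round(2),'tau',np.round(o['joint_torque'][1:3],2))
E
python3 -c "
from h import *
weigh()"
```

```text
t 9.8 tcp [0.428  0.0741 0.1012] w 0.0556 Fmean [-0.49 -0.27 -3.64] sd [0.52 0.45 0.44] tau [-41.84 -31.36]
```

```bash
python3 -c "
from h import *
weigh(16)
print(get_obs()['joint_torque'].round(2),get_obs()['joints'].round(3))"
```

```text
t 10.6 tcp [0.4281 0.0742 0.1015] w 0.0558 Fmean [-0.06  0.07 -3.72] sd [0.42 0.47 0.37] tau [-41.93 -31.44]
[-0.000e+00 -4.193e+01 -3.143e+01 -1.000e-02  7.000e-02  0.000e+00] [ 0.087  0.17   1.947  0.     1.025 -1.483]
```

Pot E weighs about 375 g, so it is heavy. It goes to tray slot T1 at (0.384, 0.2825).

Call:
jog_arm(moves=[{"x":0.003,"y":0.018,"z":0,"roll":0},{"x":0.006,"y":0.028,"z":0,"roll":0},{"x":0.0073,"y":0.032,"z":0,"roll":0},{"x":0.007,"y":0.032,"z":0,"roll":0},{"x":0.007,"y":0.032,"z":0,"roll":0},{"x":0.007,"y":0.032,"z":0,"roll":0},{"x":0.005,"y":0.022,"z":0,"roll":0},{"x":0.002,"y":0.012,"z":0,"roll":0},{"x":0,"y":0,"z":0,"roll":0},{"x":0,"y":0,"z":0.02,"roll":0},{"x":0,"y":0,"z":0.02,"roll":0},{"x":0,"y":0,"z":0.01,"roll":0}])

```text
t: 11.65
tcp_pos: [0.3835, 0.2807, 0.0496]
tcp_rot: [-3.14, -0.002, 3.14]
force: [0.6, -0.4, -4.3]
grip_width: 0.0551
```

Call:
jog_arm(moves=[{"x":0,"y":0,"z":0.01,"roll":0},{"x":0,"y":0,"z":0.01,"roll":0},{"x":0,"y":0,"z":0.01,"roll":0},{"x":0,"y":0,"z":0.003,"roll":0},{"x":0,"y":0,"z":0.001,"roll":0},{"x":0,"y":0,"z":0,"roll":0},{"x":0,"y":0,"z":0,"roll":0}])

```text
t: 12.23
tcp_pos: [0.3842, 0.2823, 0.0179]
tcp_rot: [3.141, 0.001, 3.141]
force: [0.3, 0.4, -3.5]
grip_width: 0.0555
```

Call:
jog_arm(moves=[{"x":0,"y":0,"z":0.001,"roll":0},{"x":0,"y":0,"z":0.001,"roll":0},{"x":0,"y":0,"z":0,"roll":0},{"x":0,"y":0,"z":0,"roll":0}])

```text
t: 12.57
tcp_pos: [0.3842, 0.2824, 0.0163]
tcp_rot: [3.141, 0.001, 3.141]
force: [-2.8, -2.7, 5.9]
grip_width: 0.0555
```

Call:
jog_arm(moves=[{"x":0,"y":0,"z":0,"roll":0},{"x":0,"y":0,"z":0,"roll":0},{"x":0,"y":0,"z":0,"roll":0},{"x":0,"y":0,"z":0,"roll":0},{"x":0,"y":0,"z":-0.01,"roll":0},{"x":0,"y":0,"z":-0.02,"roll":0},{"x":0,"y":0,"z":-0.025,"roll":0},{"x":0,"y":0,"z":-0.03,"roll":0},{"x":0,"y":0,"z":0,"roll":0},{"x":0,"y":0,"z":0,"roll":0},{"x":0,"y":0,"z":0,"roll":0},{"x":0,"y":0,"z":0,"roll":0}], jaw=0.7)

```text
t: 13.57
tcp_pos: [0.3834, 0.2818, 0.0996]
tcp_rot: [-3.141, -0.001, 3.141]
force: [0.5, 0.0, -0.7]
grip_width: 0.08
```

```bash
python3 -c "
from h import *
weigh(16)
snap('side','s5')
print(get_obs()['joint_torque'].round(2))
im,d=snap('top','t5')
for p in pots(im):print(np.round(p[:2],4))
for p in pots(cv2.cvtColor(cv2.imread('pics/s5.png'),4),'side'):
  if p[0]<.72: print('s',np.round(p[:2],4))"
```

```text
t 14.3167 tcp [0.3839 0.2822 0.1005] w 0.0797 Fmean [-0.13  0.01 -0.33] sd [0.41 0.36 0.7 ] tau [-45.96 -30.48]
[ 0.000e+00 -4.597e+01 -3.048e+01  2.000e-02  7.000e-02  0.000e+00]
[ 0.7592 -0.0115]
[ 0.659  -0.0404]
[ 0.6459 -0.1589]
[0.5304 0.0793]
[ 0.4743 -0.0478]
[ 0.2659 -0.1899]
s [0.5277 0.076 ]
s [ 0.6555 -0.0432]
s [ 0.4717 -0.0503]
s [ 0.6426 -0.1609]
```

View pics/s5.png

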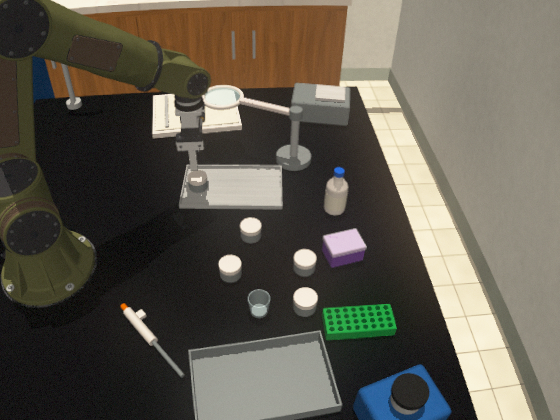

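The knock has happened: pot D moved to (0.473, -0.049), at (230,268) in the side view. Pot E stands in the tray at (197,181). Pot D is next.

Call:
jog_arm(moves=[{"x":-0.006,"y":-0.025,"z":0,"roll":0},{"x":-0.008,"y":-0.031,"z":0,"roll":0},{"x":-0.009,"y":-0.031,"z":0,"roll":0},{"x":-0.009,"y":-0.031,"z":0,"roll":0},{"x":-0.009,"y":-0.031,"z":0,"roll":0},{"x":-0.009,"y":-0.031,"z":0,"roll":0},{"x":-0.009,"y":-0.031,"z":0,"roll":0},{"x":-0.009,"y":-0.031,"z":0,"roll":0},{"x":-0.008,"y":-0.031,"z":0,"roll":0},{"x":-0.007,"y":-0.031,"z":0,"roll":0},{"x":-0.006,"y":-0.027,"z":0,"roll":0},{"x":0,"y":0,"z":0,"roll":0}])

```text
t: 15.47
tcp_pos: [0.4735, -0.0525, 0.1005]
tcp_rot: [-3.141, 0.001, 3.138]
force: [-0.1, 1.3, -0.2]
grip_width: 0.08
```

Call:
jog_arm(moves=[{"x":0,"y":0,"z":0,"roll":0},{"x":0,"y":0,"z":0.02,"roll":0},{"x":0,"y":0,"z":0.02,"roll":0},{"x":0,"y":0,"z":0.02,"roll":0},{"x":0,"y":0,"z":0.02,"roll":0},{"x":0,"y":0,"z":0.009,"roll":0},{"x":0,"y":0,"z":0,"roll":0},{"x":0,"y":0,"z":0,"roll":0}])

```text
t: 16.13
tcp_pos: [0.4728, -0.0483, 0.0118]
tcp_rot: [3.142, -0.0, -3.141]
force: [0.8, -0.5, 0.7]
grip_width: 0.0799
```

Call:
jog_arm(moves=[{"x":0,"y":0,"z":0,"roll":0},{"x":0,"y":0,"z":0,"roll":0},{"x":0,"y":0,"z":0,"roll":0},{"x":0,"y":0,"z":0,"roll":0},{"x":0,"y":0,"z":0,"roll":0},{"x":0,"y":0,"z":0,"roll":0},{"x":0,"y":0,"z":0,"roll":0}], jaw=-1)

```text
t: 16.72
tcp_pos: [0.4731, -0.0488, 0.0121]
tcp_rot: [3.141, 0.001, 3.141]
force: [-1.8, 2.6, 7.1]
grip_width: 0.0557
```

Call:
jog_arm(moves=[{"x":0,"y":0,"z":-0.01,"roll":0},{"x":0,"y":0,"z":-0.015,"roll":0},{"x":0,"y":0,"z":-0.02,"roll":0},{"x":0,"y":0,"z":-0.02,"roll":0},{"x":0,"y":0,"z":-0.015,"roll":0},{"x":0,"y":0,"z":-0.01,"roll":0},{"x":0,"y":0,"z":0,"roll":0},{"x":0,"y":0,"z":0,"roll":0},{"x":0,"y":0,"z":0,"roll":0},{"x":0,"y":0,"z":0,"roll":0},{"x":0,"y":0,"z":0,"roll":0}])

```text
t: 17.63
tcp_pos: [0.4723, -0.0488, 0.1006]
tcp_rot: [3.141, -0.002, 3.141]
force: [0.0, 0.9, -3.7]
grip_width: 0.0554
```

```bash
python3 -c "
from h import *
weigh(20)"
```

```text
t 18.5833 tcp [ 0.4727 -0.0489  0.1015] w 0.0554 Fmean [-0.14 -0.05 -3.68] sd [0.47 0.45 0.55] tau [-47.58 -31.9 ]
```

Pot D weighs about 360 g, so it is heavy. It goes to T2 at (0.4505, 0.278).

Call:
jog_arm(moves=[{"x":0.001,"y":0.015,"z":0,"roll":0},{"x":0.002,"y":0.026,"z":0,"roll":0},{"x":0.002,"y":0.032,"z":0,"roll":0},{"x":0.002,"y":0.034,"z":0,"roll":0},{"x":0.003,"y":0.034,"z":0,"roll":0},{"x":0.003,"y":0.034,"z":0,"roll":0},{"x":0.003,"y":0.034,"z":0,"roll":0},{"x":0.002,"y":0.034,"z":0,"roll":0},{"x":0.002,"y":0.034,"z":0,"roll":0},{"x":0.001,"y":0.028,"z":0,"roll":0},{"x":0.001,"y":0.015,"z":0,"roll":0},{"x":0,"y":0.007,"z":0,"roll":0}])

```text
t: 19.63
tcp_pos: [0.4504, 0.2801, 0.1013]
tcp_rot: [3.141, -0.0, -3.14]
force: [1.2, 0.8, -5.0]
grip_width: 0.0554
```

Call:
jog_arm(moves=[{"x":0,"y":0,"z":0,"roll":0},{"x":0,"y":0,"z":0.015,"roll":0},{"x":0,"y":0,"z":0.02,"roll":0},{"x":0,"y":0,"z":0.02,"roll":0},{"x":0,"y":0,"z":0.015,"roll":0},{"x":0,"y":0,"z":0.01,"roll":0},{"x":0,"y":0,"z":0.002,"roll":0},{"x":0,"y":0,"z":0.002,"roll":0},{"x":0,"y":0,"z":0.001,"roll":0},{"x":0,"y":0,"z":0,"roll":0},{"x":0,"y":0,"z":0,"roll":0},{"x":0,"y":0,"z":0,"roll":0}])

```text
t: 20.63
tcp_pos: [0.4511, 0.2783, 0.017]
tcp_rot: [3.141, 0.001, 3.141]
force: [0.5, 0.6, -4.0]
grip_width: 0.0556
```

Call:
jog_arm(moves=[{"x":0,"y":0,"z":0.001,"roll":0},{"x":0,"y":0,"z":0.0005,"roll":0},{"x":0,"y":0,"z":0,"roll":0},{"x":0,"y":0,"z":0,"roll":0}])

```text
t: 20.97
tcp_pos: [0.4511, 0.2783, 0.016]
tcp_rot: [3.141, 0.001, 3.141]
force: [-4.8, -3.3, 10.3]
grip_width: 0.0557
```

Call:
jog_arm(moves=[{"x":0,"y":0,"z":0,"roll":0},{"x":0,"y":0,"z":0,"roll":0},{"x":0,"y":0,"z":0,"roll":0},{"x":0,"y":0,"z":0,"roll":0},{"x":0,"y":0,"z":-0.01,"roll":0},{"x":0,"y":0,"z":-0.02,"roll":0},{"x":0,"y":0,"z":-0.025,"roll":0},{"x":0,"y":0,"z":-0.03,"roll":0},{"x":0,"y":0,"z":0,"roll":0},{"x":0,"y":0,"z":0,"roll":0}], jaw=0.7)

```text
t: 21.8
tcp_pos: [0.4516, 0.2785, 0.1019]
tcp_rot: [3.14, 0.003, 3.141]
force: [0.4, 0.2, -0.7]
grip_width: 0.0799
```

```bash
python3 -c "
from h import *
weigh(6)
im,d=snap('top','t6')
for p in pots(im):print(np.round(p[:2],4))
im,d=snap('side','s6')
for p in pots(im,'side'):
  if p[0]<.72: print('s',np.round(p[:2],4))"
```

```text
t 22.05 tcp [0.4504 0.2779 0.099 ] w 0.0801 Fmean [-0.25  0.09 -0.15] sd [0.51 0.32 0.55] tau [-53.47 -31.33]
[ 0.7592 -0.0115]
[ 0.659  -0.0404]
[ 0.6459 -0.1589]
[0.5304 0.0793]
[ 0.266  -0.1899]
s [0.4953 0.581 ]
s [0.5277 0.0761]
s [ 0.6554 -0.0431]
s [ 0.6426 -0.1609]
```

View pics/s6.png

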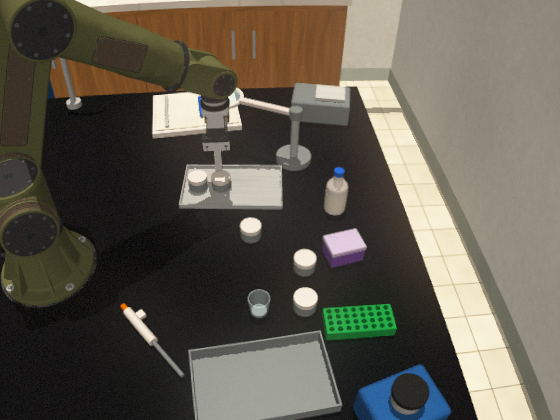

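Both pots stand in the tray at (197,180) and (221,181). Pot C at (0.529, 0.0777) is next.

Call:
jog_arm(moves=[{"x":-0.006,"y":-0.016,"z":0,"roll":0},{"x":-0.011,"y":-0.026,"z":0,"roll":0},{"x":-0.012,"y":-0.03,"z":0,"roll":0},{"x":-0.012,"y":-0.03,"z":0,"roll":0},{"x":-0.012,"y":-0.03,"z":0,"roll":0},{"x":-0.011,"y":-0.03,"z":0,"roll":0},{"x":-0.009,"y":-0.024,"z":0,"roll":0},{"x":-0.005,"y":-0.0145,"z":0,"roll":0},{"x":0,"y":0,"z":0,"roll":0},{"x":0,"y":0,"z":0,"roll":0}])

```text
t: 23.03
tcp_pos: [0.5287, 0.0773, 0.0996]
tcp_rot: [3.142, -0.001, 3.14]
force: [-0.5, 0.2, 0.1]
grip_width: 0.0802
```

Call:
jog_arm(moves=[{"x":0,"y":0,"z":0,"roll":0},{"x":0,"y":0,"z":0.02,"roll":0},{"x":0,"y":0,"z":0.02,"roll":0},{"x":0,"y":0,"z":0.02,"roll":0},{"x":0,"y":0,"z":0.02,"roll":0},{"x":0,"y":0,"z":0.009,"roll":0},{"x":0,"y":0,"z":0,"roll":0},{"x":0,"y":0,"z":0,"roll":0}])

```text
t: 23.7
tcp_pos: [0.5288, 0.0782, 0.0113]
tcp_rot: [3.142, -0.0, -3.141]
force: [0.7, -0.8, 0.6]
grip_width: 0.08
```

Call:
jog_arm(moves=[{"x":0,"y":0,"z":0,"roll":0},{"x":0,"y":0,"z":0,"roll":0},{"x":0,"y":0,"z":0,"roll":0},{"x":0,"y":0,"z":0,"roll":0},{"x":0,"y":0,"z":0,"roll":0},{"x":0,"y":0,"z":0,"roll":0},{"x":0,"y":0,"z":0,"roll":0}], jaw=-1)

```text
t: 24.28
tcp_pos: [0.5292, 0.0777, 0.0116]
tcp_rot: [3.141, 0.001, 3.141]
force: [-1.7, 2.1, 6.1]
grip_width: 0.0552
```

Call:
jog_arm(moves=[{"x":0,"y":0,"z":-0.01,"roll":0},{"x":0,"y":0,"z":-0.015,"roll":0},{"x":0,"y":0,"z":-0.02,"roll":0},{"x":0,"y":0,"z":-0.02,"roll":0},{"x":0,"y":0,"z":-0.015,"roll":0},{"x":0,"y":0,"z":-0.01,"roll":0},{"x":0,"y":0,"z":0,"roll":0},{"x":0,"y":0,"z":0,"roll":0},{"x":0,"y":0,"z":0,"roll":0},{"x":0,"y":0,"z":0,"roll":0},{"x":0,"y":0,"z":0,"roll":0}])

```text
t: 25.2
tcp_pos: [0.5284, 0.0775, 0.1001]
tcp_rot: [-3.141, -0.001, 3.141]
force: [0.4, -0.2, -2.8]
grip_width: 0.0559
```

```bash
python3 -c "
from h import *
weigh(20)"
```

```text
t 26.15 tcp [0.5288 0.0776 0.1009] w 0.0555 Fmean [-0.   -0.04 -1.96] sd [0.48 0.59 0.51] tau [-54.62 -32.09]
```

Pot C weighs about 190 g, so it is light. It goes to bin slot B1 at (0.435, -0.359).

Call:
jog_arm(moves=[{"x":0.003,"y":-0.0146,"z":0,"roll":0},{"x":0.006,"y":-0.026,"z":0,"roll":0},{"x":0.007,"y":-0.033,"z":0,"roll":0},{"x":0.007,"y":-0.035,"z":0,"roll":0},{"x":0.008,"y":-0.035,"z":0,"roll":0},{"x":0.008,"y":-0.035,"z":0,"roll":0},{"x":0.008,"y":-0.035,"z":0,"roll":0},{"x":0.008,"y":-0.035,"z":0,"roll":0},{"x":0.008,"y":-0.035,"z":0,"roll":0},{"x":0.008,"y":-0.035,"z":0,"roll":0},{"x":0.007,"y":-0.035,"z":0,"roll":0},{"x":0.007,"y":-0.035,"z":0,"roll":0}])

```text
t: 27.2
tcp_pos: [0.4429, -0.3127, 0.1011]
tcp_rot: [-3.141, 0.0, 3.141]
force: [0.4, -0.2, -2.0]
grip_width: 0.0554
```

Call:
jog_arm(moves=[{"x":0.006,"y":-0.028,"z":0,"roll":0},{"x":0.003,"y":-0.02,"z":0,"roll":0},{"x":0,"y":0,"z":0,"roll":0},{"x":0,"y":0,"z":0.015,"roll":0},{"x":0,"y":0,"z":0.02,"roll":0},{"x":0,"y":0,"z":0.02,"roll":0},{"x":0,"y":0,"z":0.015,"roll":0},{"x":0,"y":0,"z":0.01,"roll":0},{"x":0,"y":0,"z":0.003,"roll":0},{"x":0,"y":0,"z":0.001,"roll":0},{"x":0,"y":0,"z":0,"roll":0},{"x":0,"y":0,"z":0,"roll":0}])

```text
t: 28.2
tcp_pos: [0.4351, -0.3592, 0.0179]
tcp_rot: [-3.141, 0.001, 3.141]
force: [0.0, 0.8, -1.7]
grip_width: 0.0556
```

Call:
jog_arm(moves=[{"x":0,"y":0,"z":0.001,"roll":0},{"x":0,"y":0,"z":0.0013,"roll":0},{"x":0,"y":0,"z":0,"roll":0},{"x":0,"y":0,"z":0,"roll":0}])

```text
t: 28.53
tcp_pos: [0.4349, -0.3593, 0.0156]
tcp_rot: [-3.141, 0.001, 3.141]
force: [-1.5, 1.7, 6.0]
grip_width: 0.0555
```

Call:
jog_arm(moves=[{"x":0,"y":0,"z":0,"roll":0},{"x":0,"y":0,"z":0,"roll":0},{"x":0,"y":0,"z":0,"roll":0},{"x":0,"y":0,"z":0,"roll":0},{"x":0,"y":0,"z":-0.01,"roll":0},{"x":0,"y":0,"z":-0.02,"roll":0},{"x":0,"y":0,"z":-0.025,"roll":0},{"x":0,"y":0,"z":-0.03,"roll":0},{"x":0,"y":0,"z":0,"roll":0},{"x":0,"y":0,"z":0,"roll":0}], jaw=0.7)

```text
t: 29.37
tcp_pos: [0.4352, -0.3595, 0.1017]
tcp_rot: [-3.139, 0.003, 3.141]
force: [-0.0, -0.5, -0.4]
grip_width: 0.08
```

```bash
python3 -c "
from h import *
weigh(6)
im,d=snap('top','t7')
for p in pots(im):print(np.round(p[:2],4))
im,d=snap('side','s7')
for p in pots(im,'side'):
  if p[0]<.72: print('s',np.round(p[:2],4))"
```

```text
t 29.6167 tcp [ 0.4342 -0.3586  0.0987] w 0.0802 Fmean [ 0.05  0.39 -0.49] sd [0.31 0.49 0.77] tau [-57.94 -31.95]
[ 0.759  -0.0114]
[ 0.659  -0.0404]
[ 0.6459 -0.1589]
s [ 0.6554 -0.0431]
s [ 0.6426 -0.1609]
```

View pics/s7.png

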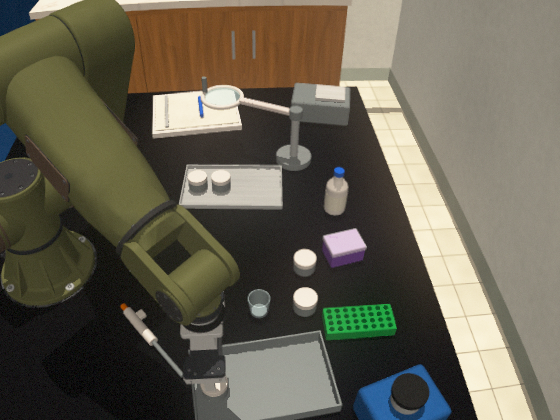

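View pics/t7.png

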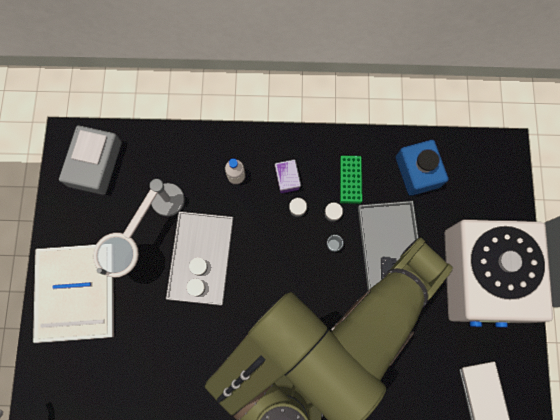

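The tray pots are at (196,288) and (199,267) in the top view, and pot C is under the gripper in the bin. Next is pot B at (0.644, -0.160).

Call:
jog_arm(moves=[{"x":-0.012,"y":0.012,"z":0,"roll":0},{"x":-0.022,"y":0.02,"z":0,"roll":0},{"x":-0.025,"y":0.024,"z":0,"roll":0},{"x":-0.025,"y":0.024,"z":0,"roll":0},{"x":-0.025,"y":0.024,"z":0,"roll":0},{"x":-0.025,"y":0.024,"z":0,"roll":0},{"x":-0.025,"y":0.024,"z":0,"roll":0},{"x":-0.024,"y":0.022,"z":0,"roll":0},{"x":-0.018,"y":0.016,"z":0,"roll":0},{"x":-0.009,"y":0.009,"z":0,"roll":0},{"x":0,"y":0,"z":0,"roll":0},{"x":0,"y":0,"z":0,"roll":0}])

```text
t: 30.77
tcp_pos: [0.6441, -0.1604, 0.0991]
tcp_rot: [3.142, -0.001, -3.142]
force: [0.2, 0.1, -0.2]
grip_width: 0.08
```

Call:
jog_arm(moves=[{"x":0,"y":0,"z":0.02,"roll":0},{"x":0,"y":0,"z":0.02,"roll":0},{"x":0,"y":0,"z":0.02,"roll":0},{"x":0,"y":0,"z":0.02,"roll":0},{"x":0,"y":0,"z":0.009,"roll":0},{"x":0,"y":0,"z":0,"roll":0},{"x":0,"y":0,"z":0,"roll":0}])

```text
t: 31.35
tcp_pos: [0.6444, -0.161, 0.0113]
tcp_rot: [-3.141, 0.0, 3.14]
force: [0.6, 0.2, 0.6]
grip_width: 0.0799
```

Call:
jog_arm(moves=[{"x":0,"y":0,"z":0,"roll":0},{"x":0,"y":0,"z":0,"roll":0},{"x":0,"y":0,"z":0,"roll":0},{"x":0,"y":0,"z":0,"roll":0},{"x":0,"y":0,"z":0,"roll":0},{"x":0,"y":0,"z":0,"roll":0},{"x":0,"y":0,"z":0,"roll":0}], jaw=-1)

```text
t: 31.93
tcp_pos: [0.645, -0.16, 0.0114]
tcp_rot: [-3.142, 0.001, 3.141]
force: [-2.0, 1.7, 6.0]
grip_width: 0.0557
```

Call:
jog_arm(moves=[{"x":0,"y":0,"z":-0.01,"roll":0},{"x":0,"y":0,"z":-0.015,"roll":0},{"x":0,"y":0,"z":-0.02,"roll":0},{"x":0,"y":0,"z":-0.02,"roll":0},{"x":0,"y":0,"z":-0.015,"roll":0},{"x":0,"y":0,"z":-0.01,"roll":0},{"x":0,"y":0,"z":0,"roll":0},{"x":0,"y":0,"z":0,"roll":0},{"x":0,"y":0,"z":0,"roll":0},{"x":0,"y":0,"z":0,"roll":0},{"x":0,"y":0,"z":0,"roll":0}])

```text
t: 32.85
tcp_pos: [0.6443, -0.1599, 0.0996]
tcp_rot: [3.141, -0.002, 3.141]
force: [-0.2, 0.2, -2.3]
grip_width: 0.0558
```

```bash
python3 -c "
from h import *
weigh(20)"
```

```text
t 33.8 tcp [ 0.6447 -0.1601  0.1007] w 0.0555 Fmean [ 0.13  0.05 -2.48] sd [0.55 0.33 0.4 ] tau [-72.01 -34.95]
```

Pot B weighs about 240 g, which is within the either-way band. It goes to the bin at (0.514, -0.350).

Call:
jog_arm(moves=[{"x":0.008,"y":-0.012,"z":0,"roll":0},{"x":0.014,"y":-0.02,"z":0,"roll":0},{"x":0.018,"y":-0.026,"z":0,"roll":0},{"x":0.018,"y":-0.026,"z":0,"roll":0},{"x":0.018,"y":-0.026,"z":0,"roll":0},{"x":0.018,"y":-0.026,"z":0,"roll":0},{"x":0.018,"y":-0.026,"z":0,"roll":0},{"x":0.012,"y":-0.018,"z":0,"roll":0},{"x":0.0067,"y":-0.01,"z":0,"roll":0},{"x":0,"y":0,"z":0,"roll":0},{"x":0,"y":0,"z":0,"roll":0}])

```text
t: 34.77
tcp_pos: [0.5138, -0.35, 0.1007]
tcp_rot: [3.141, 0.0, 3.14]
force: [0.3, -0.3, -1.6]
grip_width: 0.0556
```

Call:
jog_arm(moves=[{"x":0,"y":0,"z":0.015,"roll":0},{"x":0,"y":0,"z":0.02,"roll":0},{"x":0,"y":0,"z":0.02,"roll":0},{"x":0,"y":0,"z":0.015,"roll":0},{"x":0,"y":0,"z":0.01,"roll":0},{"x":0,"y":0,"z":0.003,"roll":0},{"x":0,"y":0,"z":0.001,"roll":0},{"x":0,"y":0,"z":0.001,"roll":0},{"x":0,"y":0,"z":0,"roll":0},{"x":0,"y":0,"z":0,"roll":0}])

```text
t: 35.6
tcp_pos: [0.5143, -0.3502, 0.0165]
tcp_rot: [-3.141, 0.001, 3.141]
force: [0.6, -0.1, -2.6]
grip_width: 0.0554
```

Call:
jog_arm(moves=[{"x":0,"y":0,"z":0.0012,"roll":0},{"x":0,"y":0,"z":0,"roll":0},{"x":0,"y":0,"z":0,"roll":0}])

```text
t: 35.85
tcp_pos: [0.5143, -0.3503, 0.0154]
tcp_rot: [-3.141, 0.001, 3.141]
force: [-0.7, 1.0, 6.2]
grip_width: 0.0555
```

Call:
jog_arm(moves=[{"x":0,"y":0,"z":0,"roll":0},{"x":0,"y":0,"z":0,"roll":0},{"x":0,"y":0,"z":0,"roll":0},{"x":0,"y":0,"z":0,"roll":0},{"x":0,"y":0,"z":-0.01,"roll":0},{"x":0,"y":0,"z":-0.02,"roll":0},{"x":0,"y":0,"z":-0.025,"roll":0},{"x":0,"y":0,"z":-0.03,"roll":0},{"x":0,"y":0,"z":0,"roll":0},{"x":0,"y":0,"z":0,"roll":0}], jaw=0.7)

```text
t: 36.68
tcp_pos: [0.5146, -0.3505, 0.1017]
tcp_rot: [-3.139, 0.003, 3.141]
force: [-0.0, 0.4, -0.4]
grip_width: 0.0798
```

```bash
python3 -c "
from h import *
weigh(12)
im,d=snap('top','t8')
for p in pots(im):print(np.round(p[:2],4))
im,d=snap('side','s8')
for p in pots(im,'side'):
  if p[0]<.72: print('s',np.round(p[:2],4))"
```

```text
t 37.2333 tcp [ 0.5139 -0.3499  0.0992] w 0.0797 Fmean [-0.18  0.05 -0.19] sd [0.49 0.6  0.5 ] tau [-64.87 -32.96]
[ 0.7592 -0.0114]
[ 0.659  -0.0404]
s [ 0.6554 -0.043 ]
```

View pics/s8.png

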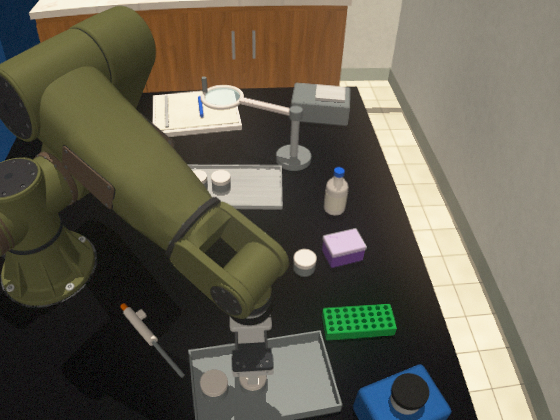

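The bin pots stand at (214,383) and (252,380). The last pot is A at (0.657, -0.0417).

Call:
jog_arm(moves=[{"x":-0.007,"y":0.014,"z":0,"roll":0},{"x":-0.012,"y":0.025,"z":0,"roll":0},{"x":-0.0145,"y":0.032,"z":0,"roll":0},{"x":-0.0145,"y":0.032,"z":0,"roll":0},{"x":-0.0145,"y":0.032,"z":0,"roll":0},{"x":-0.0145,"y":0.032,"z":0,"roll":0},{"x":-0.0145,"y":0.032,"z":0,"roll":0},{"x":-0.0145,"y":0.032,"z":0,"roll":0},{"x":-0.0145,"y":0.032,"z":0,"roll":0},{"x":-0.012,"y":0.025,"z":0,"roll":0},{"x":-0.008,"y":0.014,"z":0,"roll":0},{"x":-0.0025,"y":0.006,"z":0,"roll":0}])

```text
t: 38.38
tcp_pos: [0.6577, -0.0395, 0.0993]
tcp_rot: [3.141, -0.0, -3.14]
force: [0.7, -0.8, 0.5]
grip_width: 0.0799
```

Call:
jog_arm(moves=[{"x":0,"y":0,"z":0,"roll":0},{"x":0,"y":0,"z":0,"roll":0},{"x":0,"y":0,"z":0.02,"roll":0},{"x":0,"y":0,"z":0.02,"roll":0},{"x":0,"y":0,"z":0.02,"roll":0},{"x":0,"y":0,"z":0.02,"roll":0},{"x":0,"y":0,"z":0.009,"roll":0},{"x":0,"y":0,"z":0,"roll":0},{"x":0,"y":0,"z":0,"roll":0}])

```text
t: 39.13
tcp_pos: [0.657, -0.043, 0.011]
tcp_rot: [-3.142, 0.0, 3.14]
force: [-0.2, 0.1, 0.3]
grip_width: 0.0801
```

Call:
jog_arm(moves=[{"x":0,"y":0,"z":0,"roll":0},{"x":0,"y":0,"z":0,"roll":0},{"x":0,"y":0,"z":0,"roll":0},{"x":0,"y":0,"z":0,"roll":0},{"x":0,"y":0,"z":0,"roll":0},{"x":0,"y":0,"z":0,"roll":0},{"x":0,"y":0,"z":0,"roll":0}], jaw=-1)

```text
t: 39.72
tcp_pos: [0.6574, -0.042, 0.0112]
tcp_rot: [3.142, 0.001, 3.141]
force: [-1.7, 0.8, 5.2]
grip_width: 0.0555
```

Call:
jog_arm(moves=[{"x":0,"y":0,"z":-0.01,"roll":0},{"x":0,"y":0,"z":-0.015,"roll":0},{"x":0,"y":0,"z":-0.02,"roll":0},{"x":0,"y":0,"z":-0.02,"roll":0},{"x":0,"y":0,"z":-0.015,"roll":0},{"x":0,"y":0,"z":-0.01,"roll":0},{"x":0,"y":0,"z":0,"roll":0},{"x":0,"y":0,"z":0,"roll":0},{"x":0,"y":0,"z":0,"roll":0},{"x":0,"y":0,"z":0,"roll":0},{"x":0,"y":0,"z":0,"roll":0}])

```text
t: 40.63
tcp_pos: [0.6566, -0.042, 0.0994]
tcp_rot: [3.141, -0.002, 3.141]
force: [-0.0, -0.4, -1.4]
grip_width: 0.0558
```

```bash
python3 -c "
from h import *
weigh(20)"
```

```text
t 41.5833 tcp [ 0.657  -0.042   0.1004] w 0.0557 Fmean [-0.03 -0.17 -1.48] sd [0.51 0.54 0.63] tau [-70.62 -34.43]
```

Pot A weighs about 135 g, so it is light. It goes to the bin at (0.589, -0.342).

Call:
jog_arm(moves=[{"x":0.003,"y":-0.013,"z":0,"roll":0},{"x":0.006,"y":-0.025,"z":0,"roll":0},{"x":0.007,"y":-0.032,"z":0,"roll":0},{"x":0.007,"y":-0.032,"z":0,"roll":0},{"x":0.007,"y":-0.032,"z":0,"roll":0},{"x":0.007,"y":-0.032,"z":0,"roll":0},{"x":0.007,"y":-0.032,"z":0,"roll":0},{"x":0.007,"y":-0.032,"z":0,"roll":0},{"x":0.007,"y":-0.032,"z":0,"roll":0},{"x":0.006,"y":-0.022,"z":0,"roll":0},{"x":0.004,"y":-0.016,"z":0,"roll":0},{"x":0,"y":0,"z":0,"roll":0}])

```text
t: 42.63
tcp_pos: [0.5874, -0.3454, 0.1002]
tcp_rot: [-3.141, -0.0, 3.138]
force: [-0.5, 0.9, -0.5]
grip_width: 0.0556
```

Call:
jog_arm(moves=[{"x":0,"y":0,"z":0,"roll":0},{"x":0,"y":0,"z":0.015,"roll":0},{"x":0,"y":0,"z":0.02,"roll":0},{"x":0,"y":0,"z":0.02,"roll":0},{"x":0,"y":0,"z":0.015,"roll":0},{"x":0,"y":0,"z":0.01,"roll":0},{"x":0,"y":0,"z":0.003,"roll":0},{"x":0,"y":0,"z":0.001,"roll":0},{"x":0,"y":0,"z":0.001,"roll":0},{"x":0,"y":0,"z":0,"roll":0},{"x":0,"y":0,"z":0,"roll":0}])

```text
t: 43.55
tcp_pos: [0.5893, -0.3422, 0.0164]
tcp_rot: [-3.141, 0.001, 3.141]
force: [-0.5, -0.1, -2.1]
grip_width: 0.0554
```

Call:
jog_arm(moves=[{"x":0,"y":0,"z":0.0013,"roll":0},{"x":0,"y":0,"z":0,"roll":0},{"x":0,"y":0,"z":0,"roll":0}])

```text
t: 43.8
tcp_pos: [0.5893, -0.3423, 0.0152]
tcp_rot: [-3.141, 0.001, 3.141]
force: [-1.0, 0.2, 6.1]
grip_width: 0.0558
```

Call:
jog_arm(moves=[{"x":0,"y":0,"z":0,"roll":0},{"x":0,"y":0,"z":0,"roll":0},{"x":0,"y":0,"z":0,"roll":0},{"x":0,"y":0,"z":0,"roll":0},{"x":0,"y":0,"z":-0.01,"roll":0},{"x":0,"y":0,"z":-0.02,"roll":0},{"x":0,"y":0,"z":-0.03,"roll":0},{"x":0,"y":0,"z":-0.03,"roll":0},{"x":0,"y":0,"z":-0.035,"roll":0},{"x":0,"y":0,"z":-0.035,"roll":0},{"x":0,"y":0,"z":-0.03,"roll":0},{"x":0,"y":0,"z":-0.01,"roll":0}], jaw=0.7)

```text
t: 44.8
tcp_pos: [0.5898, -0.3426, 0.2205]
tcp_rot: [-3.137, 0.006, 3.141]
force: [-0.0, 0.7, 0.6]
grip_width: 0.0798
```

Call:
jog_arm(moves=[{"x":0.01,"y":0.03,"z":0,"roll":0},{"x":0.015,"y":0.033,"z":0,"roll":0},{"x":0.015,"y":0.033,"z":0,"roll":0},{"x":0.015,"y":0.033,"z":0,"roll":0},{"x":0.015,"y":0.033,"z":0,"roll":0},{"x":0.015,"y":0.033,"z":0,"roll":0},{"x":0.015,"y":0.033,"z":0,"roll":0},{"x":0.015,"y":0.033,"z":0,"roll":0},{"x":0.015,"y":0.033,"z":-0.01,"roll":0},{"x":0.015,"y":0.033,"z":-0.02,"roll":0},{"x":0.015,"y":0.033,"z":-0.02,"roll":0},{"x":0.01,"y":0.02,"z":-0.02,"roll":0}], jaw=-0.2)

```text
t: 45.8
tcp_pos: [0.4173, 0.0402, 0.2849]
tcp_rot: [3.141, -0.0, -3.141]
force: [-0.3, 0.5, 0.0]
grip_width: 0.0376
```

```bash
python3 -c "
from h import *
weigh(6)
im,d=snap('top','t9')
for p in pots(im):print(np.round(p[:2],4))
im,d=snap('side','s9')
for p in pots(im,'side'):
  if p[0]<.72: print('s',np.round(p[:2],4))"
```

```text
t 46.05 tcp [0.419  0.0376 0.2832] w 0.0377 Fmean [-0.11 -0.02  0.92] sd [0.3  0.36 2.01] tau [-35.51 -37.44]
[ 0.7592 -0.0114]
[ 0.5917 -0.3438]
[ 0.516  -0.3516]
[ 0.4365 -0.361 ]
[ 0.2762 -0.2071]
s [ 0.2776 -0.2253]
s [ 0.588  -0.3419]
s [ 0.5121 -0.3496]
s [ 0.4332 -0.3586]
```

View pics/s9.png

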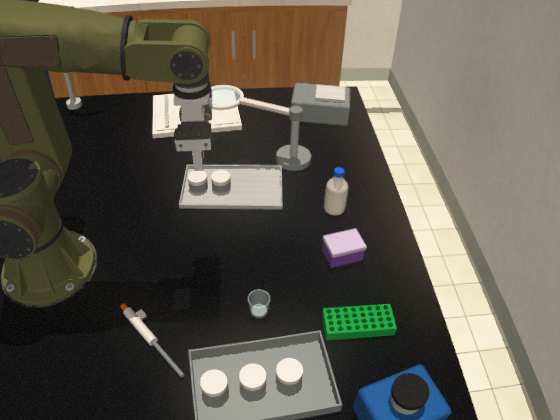

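View pics/t9.png

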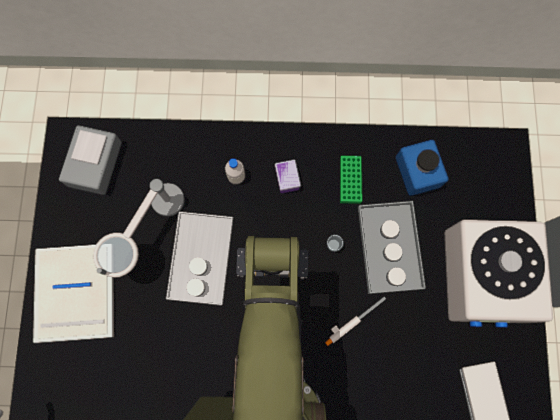

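All five pots are placed: three in the bin at (214,383), (252,377) and (289,371), and two in the tray. I'm refining the knob and tray centre now.

```bash
python3 - <<'E'
import cv2
im=cv2.imread('pics/t9.png')
cv2.imwrite('pics/t9a.png',cv2.resize(im[170:320,80:240],(800,750),interpolation=cv2.INTER_CUBIC)[:600])
cv2.imwrite('pics/t9b.png',cv2.resize(im[200:310,160:240],(436,600),interpolation=cv2.INTER_CUBIC))
E
```

```text
(no output)
```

View pics/t9a.png

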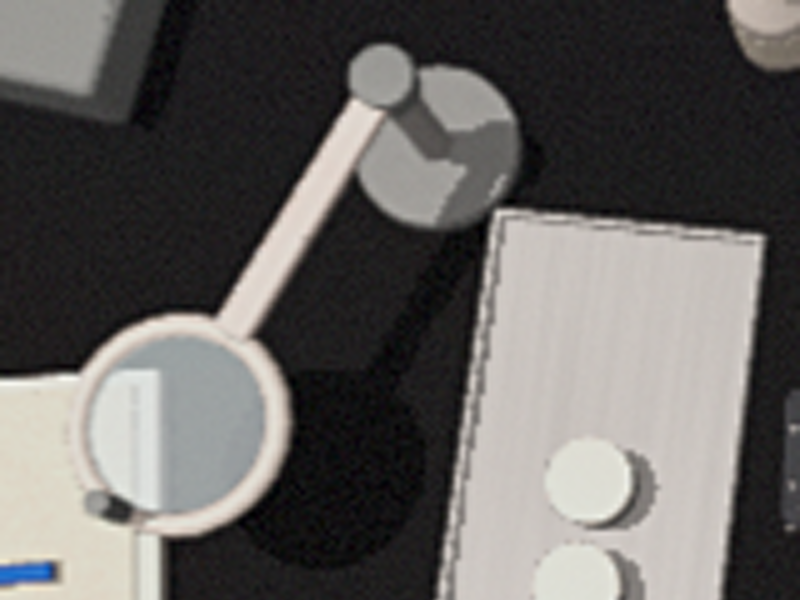

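View pics/t9b.png

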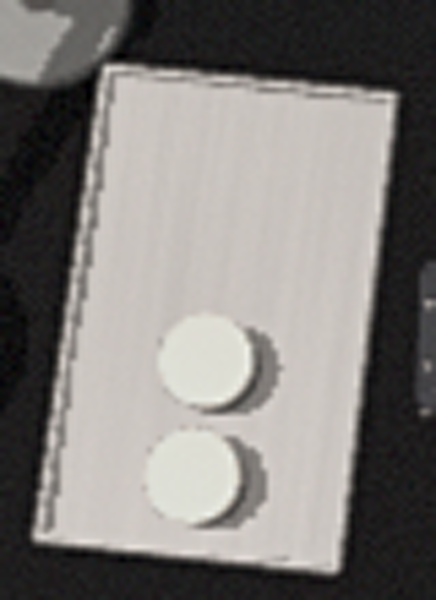

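```bash
python3 - <<'E'
from h import *
np.set_printoptions(precision=4,suppress=True)
s=5.4545
C=np.array([onz('top',160+a/s,200+b/s,.014)[:2] for a,b in((104,64),(400,94),(340,574),(33,542))])
print(C,C.mean(0)); c=C.mean(0)
print(np.linalg.norm(np.diff(C,axis=0),axis=1))
u=(C[0]-C[3]+C[1]-C[2]);yaw=np.arctan2(u[1],u[0]);print('yaw',yaw)
for a,b in((207,360),(195,476)):
    p=onz('top',160+a/s,200+b/s,.046)[:2]-c
    print('pot in tray',p[0]*np.cos(yaw)+p[1]*np.sin(yaw),-p[0]*np.sin(yaw)+p[1]*np.cos(yaw))
print('knob',onz('top',80+99/5,170+501/5,.225),'lens',onz('top',80+181/5,170+424/5,.177),'post',onz('top',80+381/5,170+75/5,.19))
piv=np.array([.6755,.3935]);d=c-piv;print(np.hypot(*d),np.degrees(np.arctan2(*d[::-1])))
E
```

```text
[[0.6356 0.3534]
 [0.6214 0.1714]
 [0.3312 0.1946]
 [0.3451 0.3767]] [0.4833 0.274 ]
[0.1826 0.2911 0.1826]
yaw -0.08000568235744204
pot in tray -0.031766980133102085 -0.0013094205198848868
pot in tray -0.09965781753176947 -0.0035646036004646107
knob [0.41   0.5286 0.225 ] lens [0.4623 0.5004 0.177 ] post [0.6763 0.3945 0.19  ]
0.2262896233132131 -148.12869546570863
```

Call:
jog_arm(moves=[{"x":0,"y":0.03,"z":0,"roll":0},{"x":0.001,"y":0.0345,"z":0,"roll":0},{"x":0.001,"y":0.0345,"z":0,"roll":0},{"x":0.001,"y":0.0345,"z":0,"roll":0},{"x":0.001,"y":0.0345,"z":0,"roll":0},{"x":0.001,"y":0.0345,"z":0,"roll":0},{"x":0.001,"y":0.0345,"z":0,"roll":0},{"x":0.001,"y":0.0345,"z":0,"roll":0},{"x":0.001,"y":0.0345,"z":0,"roll":0},{"x":0.001,"y":0.0345,"z":0,"roll":0},{"x":0.0005,"y":0.0345,"z":0,"roll":0},{"x":0,"y":0.0345,"z":0,"roll":0}])

```text
t: 47.2
tcp_pos: [0.41, 0.4487, 0.2829]
tcp_rot: [-3.14, -0.001, 3.14]
force: [0.8, -0.7, 0.7]
grip_width: 0.0377
```

Call:
jog_arm(moves=[{"x":0,"y":0.034,"z":0,"roll":0},{"x":0,"y":0.028,"z":0,"roll":0},{"x":0,"y":0.018,"z":0,"roll":0},{"x":0,"y":0,"z":0,"roll":0},{"x":0,"y":0,"z":0,"roll":0},{"x":0,"y":0,"z":0,"roll":0}])

```text
t: 47.7
tcp_pos: [0.4104, 0.5266, 0.2834]
tcp_rot: [-3.141, -0.001, 3.14]
force: [-0.0, 1.2, -0.4]
grip_width: 0.0375
```

Call:
jog_arm(moves=[{"x":0,"y":0,"z":0.02,"roll":0},{"x":0,"y":0,"z":0.02,"roll":0},{"x":0,"y":0,"z":0.02,"roll":0},{"x":0,"y":0,"z":0.017,"roll":0},{"x":0,"y":0,"z":0.015,"roll":0},{"x":0,"y":0,"z":0,"roll":0},{"x":0,"y":0,"z":0,"roll":0}])

```text
t: 48.28
tcp_pos: [0.4102, 0.5266, 0.1924]
tcp_rot: [-3.141, -0.0, 3.14]
force: [0.0, 0.4, 1.1]
grip_width: 0.0374
```

Call:
jog_arm(moves=[{"x":0,"y":0,"z":0,"roll":0},{"x":0,"y":0,"z":0,"roll":0},{"x":0,"y":0,"z":0,"roll":0},{"x":0,"y":0,"z":0,"roll":0},{"x":0,"y":0,"z":0,"roll":0},{"x":0,"y":0,"z":0,"roll":0},{"x":0,"y":0,"z":0,"roll":0},{"x":0,"y":0,"z":0,"roll":0}], jaw=-1, grip_force=12)

```text
t: 48.95
tcp_pos: [0.4097, 0.528, 0.1932]
tcp_rot: [3.14, 0.001, 3.142]
force: [-2.7, 2.5, 4.9]
grip_width: 0.0159
```

Call:
jog_arm(moves=[{"x":0.0055,"y":-0.0115,"z":0,"roll":0},{"x":0.005,"y":-0.0118,"z":0,"roll":0},{"x":0.0045,"y":-0.012,"z":0,"roll":0},{"x":0.004,"y":-0.0122,"z":0,"roll":0},{"x":0.0035,"y":-0.0123,"z":0,"roll":0},{"x":0.0029,"y":-0.0125,"z":0,"roll":0},{"x":0.0024,"y":-0.0126,"z":0,"roll":0},{"x":0.0019,"y":-0.0127,"z":0,"roll":0},{"x":0.0013,"y":-0.0127,"z":0,"roll":0},{"x":0.0008,"y":-0.0128,"z":0,"roll":0},{"x":0.0002,"y":-0.0128,"z":0,"roll":0},{"x":-0.0003,"y":-0.0128,"z":0,"roll":0}])

```text
t: 49.95
tcp_pos: [0.3781, 0.3786, 0.1929]
tcp_rot: [3.14, 0.001, 3.142]
force: [-0.4, 2.5, 5.0]
grip_width: 0.0161
```

Call:
jog_arm(moves=[{"x":-0.0008,"y":-0.0128,"z":0,"roll":0},{"x":-0.0014,"y":-0.0127,"z":0,"roll":0},{"x":-0.0019,"y":-0.0127,"z":0,"roll":0},{"x":-0.0025,"y":-0.0126,"z":0,"roll":0},{"x":-0.003,"y":-0.0124,"z":0,"roll":0},{"x":-0.0035,"y":-0.0123,"z":0,"roll":0},{"x":-0.0041,"y":-0.0121,"z":0,"roll":0},{"x":-0.0046,"y":-0.012,"z":0,"roll":0},{"x":-0.0051,"y":-0.0117,"z":0,"roll":0},{"x":-0.0056,"y":-0.0115,"z":0,"roll":0},{"x":-0.0061,"y":-0.0113,"z":0,"roll":0},{"x":-0.0065,"y":-0.011,"z":0,"roll":0}])

```text
t: 50.95
tcp_pos: [0.4236, 0.2332, 0.1928]
tcp_rot: [3.141, 0.001, 3.141]
force: [0.5, 3.8, 4.2]
grip_width: 0.0157
```

Call:
jog_arm(moves=[{"x":0,"y":0,"z":0,"roll":0},{"x":0,"y":0,"z":0,"roll":0},{"x":0,"y":0,"z":0,"roll":0}])

```text
t: 51.2
tcp_pos: [0.4235, 0.2333, 0.1928]
tcp_rot: [-3.141, 0.001, 3.14]
force: [0.4, -1.4, 6.0]
grip_width: 0.0156
```

Now I'll release, lift and back away to check.

Call:
jog_arm(moves=[{"x":0,"y":0,"z":0,"roll":0},{"x":0,"y":0,"z":0,"roll":0},{"x":0,"y":0,"z":0,"roll":0},{"x":0,"y":0,"z":0,"roll":0},{"x":0,"y":0,"z":0,"roll":0},{"x":0,"y":0,"z":-0.01,"roll":0},{"x":0,"y":0,"z":-0.02,"roll":0},{"x":0,"y":0,"z":-0.03,"roll":0},{"x":0,"y":0,"z":-0.03,"roll":0},{"x":0,"y":0,"z":0,"roll":0}], jaw=-0.2)

```text
t: 52.03
tcp_pos: [0.4243, 0.2344, 0.2884]
tcp_rot: [3.138, 0.008, 3.141]
force: [0.7, -0.0, 1.1]
grip_width: 0.0377
```

Call:
jog_arm(moves=[{"x":0,"y":-0.03,"z":0,"roll":0},{"x":0,"y":-0.034,"z":0,"roll":0},{"x":0,"y":-0.034,"z":0,"roll":0},{"x":0,"y":-0.034,"z":0,"roll":0},{"x":0,"y":-0.034,"z":0,"roll":0},{"x":0,"y":-0.034,"z":0,"roll":0},{"x":0,"y":-0.034,"z":0,"roll":0},{"x":0,"y":-0.034,"z":0,"roll":0},{"x":0,"y":-0.02,"z":0,"roll":0},{"x":0,"y":0,"z":0,"roll":0},{"x":0,"y":0,"z":0,"roll":0}])

```text
t: 52.95
tcp_pos: [0.4228, -0.0548, 0.2824]
tcp_rot: [3.141, 0.0, 3.139]
force: [-0.1, 1.2, -0.2]
grip_width: 0.0373
```

```bash
python3 - <<'E'
from h import *
weigh(3)
im,d=snap('top','ta');s,_=snap('side','sa')
for p in pots(im):print(np.round(p[:2],4))
im=cv2.imread('pics/ta.png')
cv2.imwrite('pics/taa.png',cv2.resize(im[160:320,120:280],(800,800),interpolation=cv2.INTER_CUBIC)[:600])
E
```

```text
t 53.05 tcp [ 0.4229 -0.0537  0.2823] w 0.0376 Fmean [-0.    1.09  0.15] sd [0.16 0.37 0.76] tau [-34.33 -36.66]
[ 0.7593 -0.0115]
[ 0.5917 -0.3438]
[ 0.516  -0.3516]
[ 0.4365 -0.361 ]
```

View pics/taa.png

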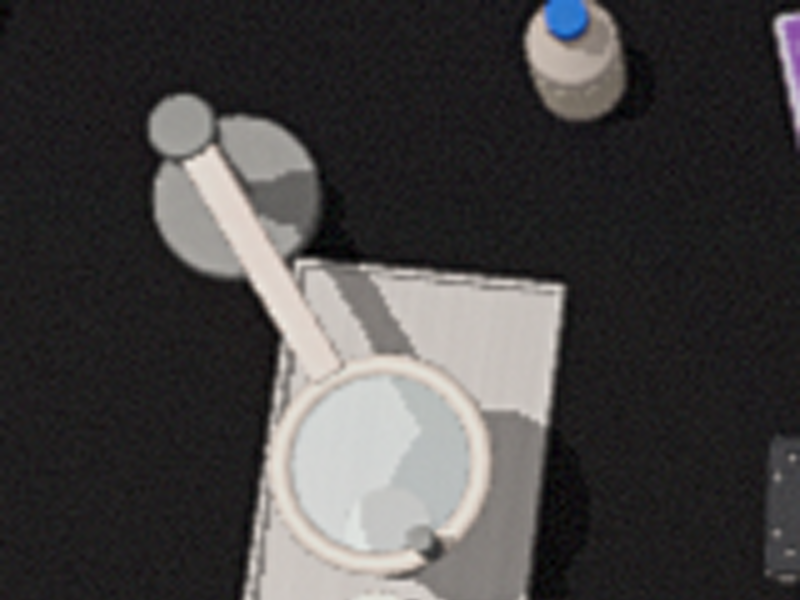

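View pics/sa.png

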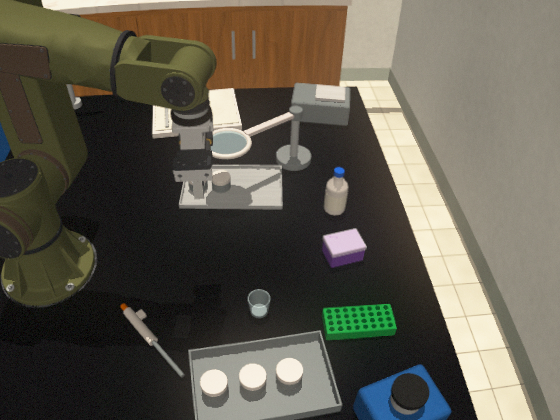

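```bash
python3 - <<'E'
from h import *
l=onz('top',120+381/5,160+463/5,.177);k=onz('top',120+424/5,160+537/5,.225);print(l,k,np.hypot(l[0]-.4833,l[1]-.274))
p=np.array([.6758,.394]);d=k[:2]-p;print(np.hypot(*d),np.degrees(np.arctan2(d[1],d[0])),p+.24*d/np.hypot(*d))
im=cv2.imread('pics/ta.png');cv2.imwrite('pics/tab.png',cv2.resize(im[200:310,160:240],(436,600),interpolation=cv2.INTER_CUBIC))
E
```

```text
[0.4749931  0.26330861 0.177     ] [0.42582854 0.2289906  0.225     ] 0.013539215279731504
0.2995226733979727 -146.5706809554711 [0.47550414 0.26178211]
```

View pics/tab.png

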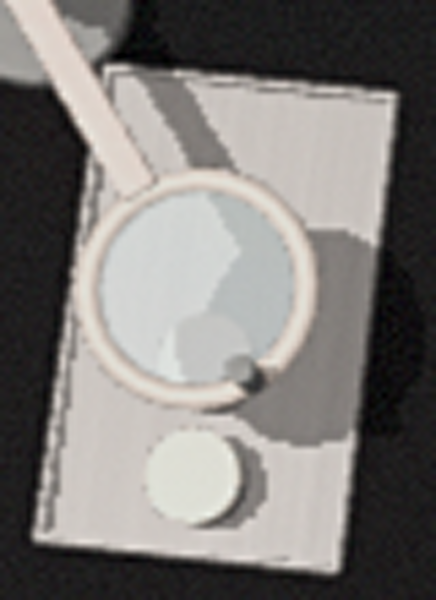

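The lens is about 14 mm from the tray centre, close to the least its fixed radius allows. Both tray pots are standing, one seen through the lens at (212,350) and one at (195,476) in the crop. I'm handing in.

```bash
python3 -c "
from bench import hand_in
print(hand_in())"
```

```text
the job is handed in; nothing more can be done
None
```

The job is handed in. All five pots that were present are sorted, and the magnifier is back over the tray; `hand_in()` gave no verdict. The clock stood at about 53 s of the 210 s allowed.

**What I did**
- I swung the magnifier clear, so the lens was about 0.22 m from the tray's centre. The arm seemed to reach its end stop there, with about 14 N on the gripper.
- Two pots of about 355 g each went on the tray. Three of about 180, 230 and 135 g went in the bin. The one of about 230 g is in or next to the band where either place will do.
- Then I swung the magnifier back over the tray and moved the arm away.

**Last checks**
- **Pots:** pictures show all five upright, with the two on the tray about 3 cm and 10 cm from its centre along its length. The three in the bin sit within its marked limits.
- **Lens:** it is about 14 mm from the tray's centre, against the 30 mm allowed. That is close to the least the arm's fixed length permits.
- **Bench items:** the beaker, box, rack and bottle look unmoved by eye; I did not measure them at the end.

**What disagreed or went unexpectedly**
- One pot was knocked about 37 mm aside during the run, and I found it again before picking it up.
- The joint torques did not agree with the wrist force when I weighed the first pot: they implied about 870 g, above the 490 g maximum. I relied on the wrist force instead, which is noisy, so the weights are good to roughly 20 g.
- The two cameras differed by 2–4 mm in position.

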